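Clear the bench with the tip tray

ROBOT

A 7-joint arm with a two-finger parallel gripper is mounted at the origin on the work surface. World frame = base frame: x ahead of the robot, y to its left, z up, the work surface at z = 0. Lengths are in m, angles in rad, forces in N, time in s.
With the tool pointing down it reaches from about 0.4 to 0.85 m from the base axis. Payload 4.4 kg.
Tool frame: the origin (TCP) lies midway between the tips of the shut fingers; the grasp point (between the pads) lies manip.pinch_z behind it (manip.pinch_z is the distance from the TCP to the grasp point, in m); z points along the fingers, y is the direction in which the jaws open and shut (so a half turn about z gives the same grasp; the last joint's range is limited). The gripper opens to 94 mm and grips with 3 to 60 N. Pads are 16 mm wide; open, the fingers measure 119 mm over their backs; the gripper's body (75 mm by 177 mm) begins 78 mm behind the grasp point.
Start: joints at [-1.273, 0.628, 0.038, 1.517, -0.027, 0.996, -0.02], TCP at [0.231, 0.607, 0.167] pointing down, gripper open.
Joint ranges: [-3.06, 3.06], [-0.37, 2.12], [-1.25, 1.32], [0.18, 2.47], [-1.1, 4.24], [0.23, 1.98], [-2.94, 2.94]. Speed limits (rad/s): [2.57, 2.57, 3.14, 3.14, 3.14, 3.14, 3.14].

INTERFACE

Orientations are given as a rotation vector (axis times angle).
In Python, from cell import manip, camera, nets gives the robot as it stands. The module is installed in compiled form; this text tells all that it offers.
- The arm moves only by the shell command python3 -m pendant 'ROWS'. ROWS is JSON, a list that holds one entry, the list of rows, each a list of 5 numbers: the shift along the tool's x, y, z in mm, then the turn about the tool's z in rad, then the gripper's target within -1 to 1 (shut at 1, half-way at 0, fully open at -1). In form: [[[tx, ty, tz, twist, hand], ...]]. A call has 1 to 5 rows; each row is the pose to reach, as a shift and turn from the pose commanded when the call began, along the tool's axes at that moment; what a row does not reach only later rows make up. A row lasts 1/12 s, in which the tool goes at most 41.7 mm and 7.16 degrees, less where a joint would pass 70% of its speed; a pose out of reach is approached as far as the arm can. A call with a gripper value outside its range is refused whole. The fingers move at their own pace and stop on an object; the grip force is fixed at half the most. Time passes only in rows, so rows that repeat a pose let the fingers close. It gives the time, the measured TCP pose, the force and the opening at its end, in the units of the state.
- manip.sense(): the state, without advancing time (a new reading comes with each control period).
- camera(name): name is "scene" or "top"; returns a dict with "img" (420x560x3 uint8, red, green, blue), "camera_matrix" (3x3 intrinsics, pixels), "extrinsics" (4x4, takes a point from camera to world coordinates). Camera axes: x right, y down, z forward; pixel columns grow to the right and rows downward; lengths in m; the calibration is good to about 2 mm. A picture is of the moment at which its call begins. There is no depth.
- manip.finish_job(): hands the job in, once; it reports no verdict.
Trained networks look in the newest picture that a camera, given by its name, has taken for a name from the list of things; names that differ only in an ending like _2 or _b are one class to them, and where a whole thing is asked for, a point or a joint stands for the part that bears it (a point fixed in the world has none). Each returns a list of dicts, best first, with "p" (0 to 1); they miss things now and then, are a little off and sometimes report something else, mostly with a low value. They report only what shows in the picture. A call takes as long as a camera call. They do not tell look-alikes from the thing itself.
- nets.search_frame(camera, thing): "bbox" ([centre column, centre row, width, height] in pixels, round what is visible of it).
- nets.cut_out(camera, thing): "pixels" (420x560 bool, what is visible of it) and "bbox" ([centre column, centre row, width, height] in pixels, round what is visible of it).
- nets.tip_of(camera, thing): "centre" ([column, row] in pixels: a listed point, or the origin of a listed thing).
The state is a dict: "time": time; "joints": joint angles; "qd": joint speeds; "joint_torque": joint torques, N m; "tool_pos": TCP position; "ee_rot": TCP orientation; "ft_force": force on the tool from outside, world axes, zero at the start; "moment": the same for the moment, N m; "opening": opening from 0.0 (shut) to 1.0 (fully open).
Only numpy, scipy, OpenCV 4.12 (cv2) and the standard library are available. Lean on these libraries where they do the work, as an engineer would, in place of code of your own. Each camera call takes 0.05 s, during which the arm holds its last target.

TASK

Clear up the bench: somebody has left the orange awl in the tip tray, so take it out and snap it into its spring clips, and put every wooden offcut into the tray. Then, with all of them aboard and the awl in its clips, lift the tray by its red handle until the offcuts slide out into the grey tote, and lower the tray gently all the way back to level without letting it drop. Leave the other things on the bench where they are.

Things in the scene. Friction and masses are not known exactly. Their poses are not given: they have to be found in the camera images.
- awl_mid (a point): awl: round orange handle 20 mm in diameter, 120 mm long, with a steel tip 8 mm thick reaching 40 mm beyond one end; the point is on its axis at the middle of the handle, x along the axis towards the tip. At the start it lies on the tray floor roughly parallel to the hinge
- clip_seat (a point): spring clip rack, fixed: where the middle of the awl handle's axis lies when snapped in, 45 mm above the bench; x is the line the awl's axis must take (tip either way), z up. Two pairs of spring fingers, 36 mm either side along x; their lips leave a 14 mm way in, centred 9 mm above this point, and end 25 mm above it; pushing the handle straight down past them takes 5 to 15 N
- rack: black base plate, 160 x 70 x 4 mm, of the spring clip rack; origin under its middle, x along the tool. Two yellow supports (18 mm wide along x, tops 35 mm above the bench, at x = -36 and +36 mm) carry the awl between the spring fingers; between the supports 54 mm is free down to the plate, so that a gripper can hold the handle's middle from above
- tray (a joint): tilt of the tip tray in rad: 0 level on its rests, growing as the handle edge is lifted, stop at 1.15. It weighs 0.6 kg, nothing holds it up and the hinge is lightly damped: let go when raised it slams down (about 2 rad/s). Offcuts slide out over the hinge edge at 0.45 to 0.65 rad, now and then more
- tray_in (a point): centre of the aluminium tray's floor surface (103 mm above the bench when level), moving with the tray; x parallel to the hinge, y towards the hinge and the tote, z square to the floor. Inside 240 mm along x, 197 mm along y; walls 30 mm high on three sides, open over the hinge edge at y = +100 mm
- tray_handle (a point): middle of the round red handle bar on the tray's free edge, moving with it: 14 mm in diameter, parallel to the hinge (x), on two arms 57 mm either side of the middle, 40 mm clear of the tray's end wall. It circles about tray_hinge: from there, level, it lies 250 mm out (-y) and 15 mm up, 115 mm above the bench
- tray_hinge (a point): middle of the tray's hinge line, 100 mm above the bench; x is the hinge axis, and y (tray level) points to the tote
- tote_in (a point): centre of the floor (6 mm above the bench) of the grey sheet-metal scrap tote fixed beyond the tray's hinge edge; x parallel to the hinge, y away from the tray, z up. Inside 258 mm along x, 214 mm along y; on the tray side a chute plate slopes at 50 degrees from below the hinge edge (80 mm up) down to the floor at y = -44 mm; walls 80 mm there, 100 mm at the ends, 134 mm at the back
- offcut_a_mid (a point): white-painted wooden offcut with a shallow groove along its top, 72 x 36 x 30 mm, 0.06 kg or so; the point is its centre, x along the 72 mm length, y across the 36 mm width, z up as it lies on the bench. It is grasped across the width. May be absent (None)
- offcut_b_mid (a point): dark brown wooden offcut with a shallow groove along its top, 72 x 36 x 30 mm, 0.06 kg or so; the point is its centre, x along the 72 mm length, y across the 36 mm width, z up as it lies on the bench. It is grasped across the width. May be absent (None)
- offcut_c_mid (a point): blue-painted wooden offcut with a shallow groove along its top, 72 x 36 x 30 mm, 0.06 kg or so; the point is its centre, x along the 72 mm length, y across the 36 mm width, z up as it lies on the bench. It is grasped across the width. May be absent (None)
- offcut_d_mid (a point): green-painted wooden offcut with a shallow groove along its top, 72 x 36 x 30 mm, 0.06 kg or so; the point is its centre, x along the 72 mm length, y across the 36 mm width, z up as it lies on the bench. It is grasped across the width. May be absent (None)
- offcut_e_mid (a point): yellow-painted wooden offcut with a shallow groove along its top, 72 x 36 x 30 mm, 0.06 kg or so; the point is its centre, x along the 72 mm length, y across the 36 mm width, z up as it lies on the bench. It is grasped across the width. May be absent (None)
- glue: white glue bottle with orange cap, 160 mm tall; not part of the job. Origin at the centre of its underside
- jar: small glass jar with brass lid, 56 mm across, 70 mm tall; not part of the job. Origin at the centre of its underside
- tape: roll of blue tape lying flat, 52 mm across, 24 mm tall, among the offcuts; not part of the job. Origin at the centre of its underside
- driver: screwdriver lying on the bench; not part of the job. Origin under its middle
- measure: yellow tape measure, 70 x 35 x 65 mm; not part of the job. Origin at the centre of its underside
There are look-alikes about, which are no part of the job. What is shaped like the part that bears offcut_e_mid but pink is not meant.

How it is judged:
By the outcome, as a careful person would: the job done as asked, in the order asked, and still so for the second after the job is handed in, with the robot touching nothing.
Of offcut_a, offcut_b, offcut_c, offcut_d, offcut_e only 3 to 5 are there at a start; the rules pass over those that are not, and their reading is None.
At some moment in a run one of offcut_a, offcut_b, offcut_c, offcut_d, offcut_e may be knocked a few centimetres aside while the robot is not near it.
It also fails if it takes over 210 s, if anything falls off the work surface, if the arm or the gripper's body presses on something with over 40 N, if the wrist force passes 120 N, or if a joint passes its speed limit or range.

## Working session

There is one attempt and no reset: what is moved stays moved. The work goes in short steps, Python scripts to look and compute and a shell command to move; the robot and the scene stay as the last step left them, time stands still between calls to the robot, and variables do not carry over. Pictures are saved under pics/ and viewed, and the job is handed in when it is done.

```bash
mkdir -p pics; ls; cat > look.py <<'E'
import sys,cv2
from cell import manip,camera,nets
def shot(cam,name,scale=1):
    c=camera(cam); im=cv2.cvtColor(c["img"],cv2.COLOR_RGB2BGR)
    if scale!=1: im=cv2.resize(im,None,fx=scale,fy=scale,interpolation=cv2.INTER_CUBIC)
    cv2.imwrite("pics/%s.png"%name,im); return c
E
python3 - <<'E'
from look import *
import numpy as np
np.set_printoptions(precision=4,suppress=True)
for n in("scene","top"):
    c=shot(n,n+"0",1.4); print(n,c["camera_matrix"],c["extrinsics"])
print(manip.sense(),manip.pinch_z)
E
```

```text
pics
scene [[423.6789   0.     281.3429]
 [  0.     423.6789 210.743 ]
 [  0.       0.       1.    ]] [[ 0.8497  0.4359 -0.2966  0.8434]
 [ 0.5272 -0.7111  0.4651 -0.4398]
 [-0.0081 -0.5516 -0.8341  1.044 ]
 [ 0.      0.      0.      1.    ]]
top [[442.5357   0.     278.3797]
 [  0.     442.5357 211.8763]
 [  0.       0.       1.    ]] [[ 0.005  -0.9917  0.1282  0.3456]
 [-0.9999 -0.0038  0.0096  0.0794]
 [-0.009  -0.1283 -0.9917  1.3998]
 [ 0.      0.      0.      1.    ]]
{'time': 0.1, 'joints': array([-1.2728,  0.6292,  0.0385,  1.5182, -0.027 ,  0.9963, -0.02  ]), 'qd': array([ 0.0024, -0.0024, -0.0002, -0.0027, -0.0006,  0.0015,  0.0016]), 'joint_torque': array([  0.004 , -55.0785,   1.1476, -18.7118,  -0.0522,   0.0191,
         0.    ]), 'tool_pos': array([0.231 , 0.6068, 0.1658]), 'ee_rot': array([-0.5683, -3.0895,  0.0026]), 'ft_force': array([-0.4516,  0.8821,  0.1797]), 'moment': array([-0.0313,  0.03  ,  0.0131]), 'opening': 1.0001383569714573} 0.0188
```

View pics/scene0.png

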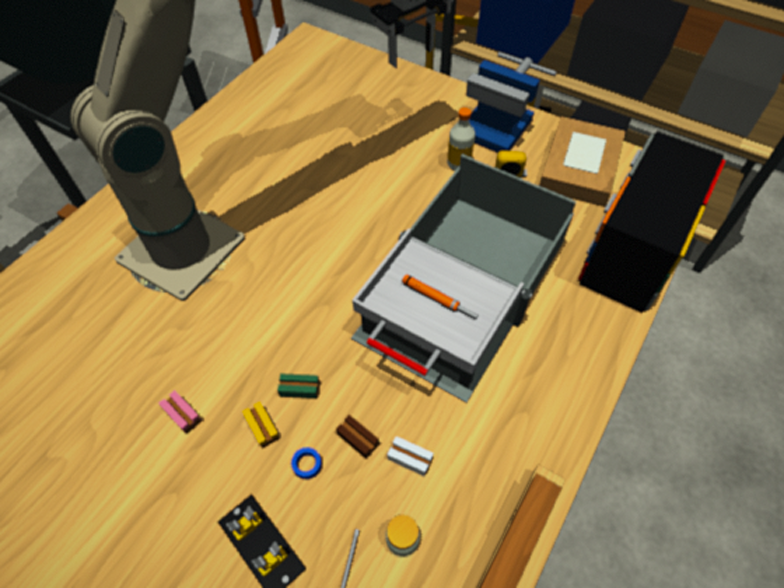

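View pics/top0.png

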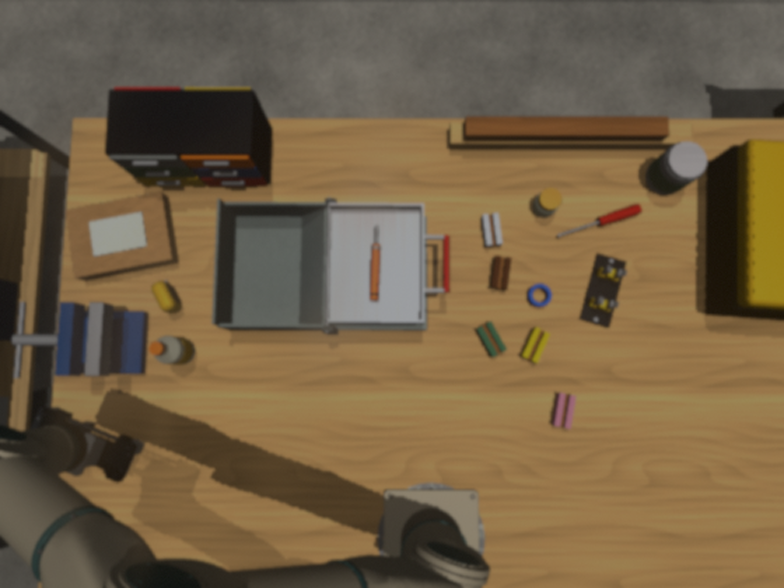

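The top view shows white, brown, green and yellow offcuts, and no blue one. The pink look-alike is at (563,411). The awl is in the tray at (375,265) and the rack is at (603,290). Next I'll work out their positions.

```bash
cat > geo.py <<'E'
import numpy as np,cv2
from look import *
np.set_printoptions(precision=4,suppress=True)
def ray(c,uv):
    K=c["camera_matrix"];E=c["extrinsics"]
    d=E[:3,:3]@np.linalg.inv(K)@np.array([uv[0],uv[1],1.]);return E[:3,3],d
def onplane(c,uv,z):
    o,d=ray(c,uv);return o+d*(z-o[2])/d[2]
def proj(c,p):
    E=c["extrinsics"];q=E[:3,:3].T@(np.asarray(p)-E[:3,3]);q=c["camera_matrix"]@q;return q[:2]/q[2]
def tri(c1,u1,c2,u2):
    o1,d1=ray(c1,u1);o2,d2=ray(c2,u2);d1=d1/np.linalg.norm(d1);d2=d2/np.linalg.norm(d2)
    s=np.linalg.lstsq(np.c_[d1,-d2],o2-o1,rcond=None)[0]
    a=o1+s[0]*d1;b=o2+s[1]*d2;return (a+b)/2,np.linalg.norm(a-b)
def maskpose(c,m,z):
    ys,xs=np.nonzero(m);P=np.array([onplane(c,(x,y),z)[:2] for x,y in zip(xs,ys)])
    r=cv2.minAreaRect((P*1000).astype(np.float32));bx=cv2.boxPoints(r);e=[bx[1]-bx[0],bx[2]-bx[1]]
    l=max(e,key=np.linalg.norm);return P.mean(0),np.array(r[0])/1000,[np.linalg.norm(v) for v in e],np.arctan2(l[1],l[0])%np.pi
E
python3 - <<'E'
from geo import *
ct=shot("top","t1");cs=shot("scene","s1")
Z=dict(awl_mid=.113,clip_seat=.045,tray_in=.103,tray_handle=.115,tray_hinge=.1,tote_in=.006,rack=0,offcut_a_mid=.015,offcut_b_mid=.015,offcut_c_mid=.015,offcut_d_mid=.015,offcut_e_mid=.015,tape=0)
for t,z in Z.items():
    a=nets.tip_of("top",t);b=nets.tip_of("scene",t)
    print(t,[(np.round(q["centre"]),round(q["p"],2)) for q in a[:6]])
    for q in a[:5]:
        if q["p"]>.3:print("   top",onplane(ct,q["centre"],z),round(q["p"],2))
    for q in b[:5]:
        if q["p"]>.3:print("   scn",onplane(cs,q["centre"],z),round(q["p"],2))
for t,z in (("awl_mid",.115),("offcut_a_mid",.025),("rack",.004)):
    for n,c in(("top",ct),("scene",cs)):
        for q in nets.cut_out(n,t)[:7]:
            if q["p"]>.3:print(t,n,round(q["p"],2),np.round(q["bbox"]),*maskpose(c,q["pixels"],z),c["img"][q["pixels"]].mean(0))
E
```

```text
awl_mid [(array([266., 193.]), 0.53)]
   top [0.5682 0.1272 0.113 ] 0.53
   scn [0.5567 0.1213 0.113 ] 0.9
clip_seat [(array([437., 204.]), 0.85), (array([388., 147.]), 0.71)]
   top [ 0.5486 -0.397   0.045 ] 0.85
   top [ 0.7264 -0.2509  0.045 ] 0.71
   scn [ 0.5487 -0.3924  0.045 ] 0.91
   scn [ 0.6782 -0.1505  0.045 ] 0.68
tray_in [(array([265., 188.]), 0.73)]
   top [0.5859 0.1321 0.103 ] 0.73
   scn [0.5886 0.1181 0.103 ] 0.57
tray_handle [(array([232., 188.]), 0.7), (array([316., 190.]), 0.62)]
   top [0.5834 0.2299 0.115 ] 0.7
   top [ 0.5773 -0.0198  0.115 ] 0.62
   scn [ 0.5824 -0.0277  0.115 ] 0.82
tray_hinge [(array([233., 188.]), 0.75), (array([433., 208.]), 0.22)]
   top [0.5856 0.229  0.1   ] 0.75
   scn [0.5891 0.2121 0.1   ] 0.79
tote_in [(array([195., 194.]), 0.66)]
   top [0.5811 0.3585 0.006 ] 0.66
   scn [0.5837 0.3347 0.006 ] 0.79
rack [(array([431., 210.]), 0.7)]
   top [ 0.5354 -0.3939  0.    ] 0.7
   scn [ 0.5438 -0.3999  0.    ] 0.84
offcut_a_mid [(array([352., 163.]), 0.58)]
   top [ 0.682  -0.1411  0.015 ] 0.58
   scn [ 0.68   -0.1415  0.015 ] 0.88
offcut_b
[... 1190 characters left out ...]
162.362), np.float32(24.372263)] 3.1112132 [176.08   99.985  42.93 ]
offcut_a_mid scene 0.79 [294. 326.  31.  32.] [ 0.6827 -0.1417] [ 0.6816 -0.142 ] [np.float32(46.485867), np.float32(76.004326)] 0.10593622 [173.817  172.1793 162.7935]
rack top 0.81 [432. 206.  30.  50.] [ 0.5443 -0.3904] [ 0.5446 -0.392 ] [np.float32(159.81836), np.float32(77.429726)] 2.860053 [63.941  54.1126 38.3003]
rack scene 0.73 [188. 387.  67.  63.] [ 0.5461 -0.3924] [ 0.5461 -0.3927] [np.float32(160.63214), np.float32(70.55508)] 2.847854 [60.05   55.2778 33.0705]
rack scene 0.48 [314. 216. 127. 106.] [0.5564 0.1632] [0.5507 0.16  ] [np.float32(298.2861), np.float32(297.7772)] 1.5720081 [168.5148 163.9037 161.2304]
```

```bash
python3 - <<'E'
import cv2
im=cv2.imread("pics/top0.png");im=cv2.imread("pics/t1.png")
cv2.imwrite("pics/crop1.png",cv2.resize(im[130:300,140:460],None,fx=2.5,fy=2.5,interpolation=cv2.INTER_CUBIC))
E
```

```text
(no output)
```

View pics/crop1.png

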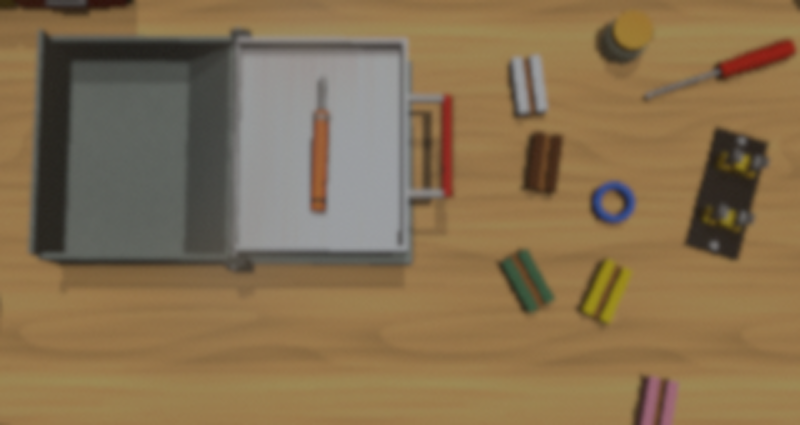

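```bash
cat > seg.py <<'E'
from geo import *
R=dict(red=((0,6),180),orange=((6,14),170),yellow=((22,34),170),green=((60,95),60),pink=((160,177),70))
def cmask(c,lo,hi):
    h=cv2.cvtColor(c["img"],cv2.COLOR_RGB2HSV);return cv2.inRange(h,lo,hi)
def near(c,m,xyz,r):
    u=proj(c,xyz);yy,xx=np.mgrid[:420,:560];return (m>0)&((xx-u[0])**2+(yy-u[1])**2<r*r)
def ends(c,m):
    ys,xs=np.nonzero(m);P=np.c_[xs,ys].astype(float);mu=P.mean(0);w,v=np.linalg.eigh(np.cov((P-mu).T));a=v[:,1]
    s=(P-mu)@a;return mu,mu+a*s.min(),mu+a*s.max(),len(xs)
E
python3 - <<'E'
from seg import *
ct=camera("top");cs=camera("scene")
for nm,p,lo,hi,r in (("awl",(.565,.123,.113),(4,120,60),(18,255,255),28),("handle",(.583,-.022,.115),(0,150,60),(5,255,255),30),("handle2",(.583,-.022,.115),(172,150,60),(180,255,255),30)):
    for n,c in(("top",ct),("scn",cs)):
        m=near(c,cmask(c,lo,hi),p,r)
        if m.sum()<5:print(nm,n,m.sum());continue
        mu,a,b,k=ends(c,m);print(nm,n,k,onplane(c,mu,p[2]),onplane(c,a,p[2]),onplane(c,b,p[2]))
E
```

```text
awl top 176 [0.5612 0.1247 0.113 ] [0.6131 0.123  0.113 ] [0.5084 0.1264 0.113 ]
awl scn 294 [0.5655 0.1213 0.113 ] [0.626  0.1191 0.113 ] [0.506  0.1234 0.113 ]
handle top 112 [ 0.5835 -0.0247  0.115 ] [ 0.6402 -0.025   0.115 ] [ 0.5265 -0.0244  0.115 ]
handle scn 247 [ 0.5844 -0.0279  0.115 ] [ 0.6442 -0.0283  0.115 ] [ 0.5226 -0.0275  0.115 ]
handle2 top 0
handle2 scn 0
```

```bash
cat > off.py <<'E'
from seg import *
import scipy.optimize as so
# model fit: offcut box silhouette vs colour mask (union of both views) 
COL=dict(a=((0,0,120),(180,45,255)),b=((0,60,15),(16,255,95)),d=((50,40,20),(95,255,255)),e=((21,150,70),(35,255,255)))
def box(p,yaw,L=.072,W=.036,H=.03,zc=.015):
    c,s=np.cos(yaw),np.sin(yaw)
    return [(p[0]+c*a*L/2-s*b*W/2,p[1]+s*a*L/2+c*b*W/2,zc+d*H/2) for a in(-1,1) for b in(-1,1) for d in(-1,1)]
def sil(c,pts):
    q=np.array([proj(c,x) for x in pts]);h=cv2.convexHull((q*256).astype(np.int32));m=np.zeros((420,560),np.uint8)
    cv2.fillPoly(m,[h],255,cv2.LINE_AA,8);return m.astype(float)/255
def fit(cams,k,p0,r=24,zc=.015):
    ms=[]
    for c in cams:
        m=near(c,cmask(c,*COL[k]),(p0[0],p0[1],zc),r).astype(np.uint8)
        m=cv2.morphologyEx(m,cv2.MORPH_CLOSE,np.ones((5,5)));n,l,st,_=cv2.connectedComponentsWithStats(m)
        if n<2: return None
        ms.append((l==1+np.argmax(st[1:,4])).astype(float))
    def cost(v):return sum(np.abs(sil(c,box(v[:2],v[2],zc=zc))-m).sum() for c,m in zip(cams,ms))
    best=None
    for y in np.arange(0,np.pi,np.pi/8):
        o=so.minimize(cost,[p0[0],p0[1],y],method="Nelder-Mead",options=dict(initial_simplex=[[p0[0],p0[1],y],[p0[0]+.01,p0[1],y],[p0[0],p0[1]+.01,y],[p0[0],p0[1],y+.2]]))
        if best is None or o.fun<best.fun:best=o
    return best.x,best.fun,[m.sum() for m in ms]
if __name__=="__main__":
    ct=camera("top");cs=camera("scene")
    for k,p in dict(a=(.682,-.141),b=(.587,-.158),d=(.43,-.135),e=(.416,-.235)).items():
        print(k,fit([ct,cs],k,p));print("   t",fit([ct],k,p));print("   s",fit([cs],k,p))
E
python3 off.py
```

```text
a (array([ 0.6787, -0.138 ,  0.084 ]), np.float64(263.8627450980392), [np.float64(238.0), np.float64(442.0)])
   t (array([ 0.6816, -0.1399,  3.1422]), np.float64(114.01960784313725), [np.float64(238.0)])
   s (array([ 0.6782, -0.1385,  3.2299]), np.float64(141.92549019607844), [np.float64(442.0)])
b (array([ 0.5812, -0.157 , -0.1798]), np.float64(198.12941176470588), [np.float64(288.0), np.float64(432.0)])
   t (array([ 0.5792, -0.154 , -0.0869]), np.float64(60.20392156862745), [np.float64(288.0)])
   s (array([ 0.5808, -0.1592, -0.2512]), np.float64(122.5529411764706), [np.float64(432.0)])
d (array([ 0.4307, -0.1322,  0.5317]), np.float64(283.2196078431373), [np.float64(208.0), np.float64(405.0)])
   t (array([ 0.4345, -0.1299,  0.5589]), np.float64(135.13333333333333), [np.float64(208.0)])
   s (array([ 0.432 , -0.1331,  3.7443]), np.float64(142.53333333333333), [np.float64(405.0)])
e (array([ 0.418 , -0.2318, -0.4577]), np.float64(207.5176470588235), [np.float64(326.0), np.float64(515.0)])
   t (array([ 0.4177, -0.2308,  2.6966]), np.float64(44.521568627450975), [np.float64(326.0)])
   s (array([ 0.4132, -0.23  , -0.4989]), np.float64(154.4823529411765), [np.float64(515.0)])
```

```bash
cat > go.py <<'E'
import sys,numpy as np
from cell import manip
from scipy.spatial.transform import Rotation as R
np.set_printoptions(precision=3,suppress=True)
s=manip.sense();r=R.from_rotvec(s["ee_rot"]);M=r.as_matrix()
x,y,z=map(float,sys.argv[1:4]);d=np.array([x,y,z])-s["tool_pos"]
jaw=np.arctan2(M[1,1],M[0,1])
print("t %.1f pos"%s["time"],s["tool_pos"],"jawyaw %.3f"%jaw,"open %.3f"%s["opening"],"F",s["ft_force"],"q7 %.2f q1 %.2f"%(s["joints"][6],s["joints"][0]),"tilt",M[2,2])
sh=M.T@d*1000
tw=0
if len(sys.argv)>4:
    tw=-((float(sys.argv[4])-jaw+np.pi/2)%np.pi-np.pi/2)  # tool z is down
print("shift mm",sh,"twist %.3f"%tw)
E
python3 go.py .231 .607 .30
python3 go.py .5655 .123 .30 1.5383
```

```text
t 2.0 pos [0.231 0.607 0.167] jawyaw 1.207 open 1.002 F [-0.214 -0.246 -0.316] q7 -0.02 q1 -1.27 tilt -0.9999999968864985
shift mm [   0.122   -0.563 -133.412] twist 0.000
t 2.0 pos [0.231 0.607 0.167] jawyaw 1.207 open 1.002 F [-0.214 -0.246 -0.316] q7 -0.02 q1 -1.27 tilt -0.9999999968864985
shift mm [-484.74  -333.811 -133.45 ] twist -0.331
```

```bash
python3 -m pendant '[[[0,0,-133,0,-0.2],[0,0,-133,0,-0.2],[0,0,-133,0,-0.2],[-40,-28,-133,-0.05,-0.2],[-75,-52,-133,-0.1,-0.2]]]'; python3 go.py .5655 .123 .26 1.5383
```

```text
time: 2.42
tool_pos: [0.2773, 0.5425, 0.3029]
ee_rot: [0.401, 3.115, 0.012]
ft_force: [1.5, -0.7, -0.8]
opening: 0.679
t 2.4 pos [0.277 0.542 0.303] jawyaw 1.315 open 0.679 F [ 1.483 -0.746 -0.792] q7 0.18 q1 -1.16 tilt -0.9999678933856635
shift mm [-384.96  -333.218   40.338] twist -0.223
```

```bash
python3 -m pendant '[[[-385,-333,20,-0.223,-0.2],[-385,-333,20,-0.223,-0.2],[-385,-333,20,-0.223,-0.2],[-385,-333,20,-0.223,-0.2],[-385,-333,20,-0.223,-0.2]]]'; python3 go.py .5655 .123 .26 1.5383
```

```text
time: 2.83
tool_pos: [0.3954, 0.3648, 0.2914]
ee_rot: [0.064, 3.141, 0.001]
ft_force: [1.6, 0.2, -0.4]
opening: 0.599
t 2.8 pos [0.395 0.365 0.291] jawyaw 1.530 open 0.599 F [ 1.572  0.17  -0.376] q7 0.74 q1 -0.82 tilt -0.9999997992348179
shift mm [-179.83  -234.645   31.359] twist -0.008
```

```bash
python3 go.py .5655 .123 .26 1.5383; python3 -m pendant '[[[-223,-193,20,-0.05,-0.2],[-223,-193,20,-0.05,-0.2],[-223,-193,20,-0.05,-0.2],[-223,-193,20,-0.05,-0.2],[-223,-193,20,-0.05,-0.2]]]'; python3 go.py .5655 .123 .26 1.5383
```

```text
t 2.8 pos [0.395 0.365 0.291] jawyaw 1.530 open 0.599 F [ 1.572  0.17  -0.376] q7 0.74 q1 -0.82 tilt -0.9999997992348179
shift mm [-179.83  -234.645   31.359] twist -0.008
time: 3.25
tool_pos: [0.5473, 0.2227, 0.2772]
ee_rot: [-0.014, 3.141, 0.001]
ft_force: [1.0, 0.4, 1.0]
opening: 0.598
t 3.2 pos [0.547 0.223 0.277] jawyaw 1.580 open 0.598 F [0.955 0.416 0.972] q7 1.18 q1 -0.48 tilt -0.9999998268940555
shift mm [-17.32  -99.88   17.218] twist 0.042
```

```bash
python3 -m pendant '[[[-17,-100,20,0.042,-0.2],[-17,-100,20,0.042,-0.2],[-17,-100,20,0.042,-0.2],[-17,-100,20,0.042,-0.2],[-17,-100,60,0.042,-0.2]]]'; python3 go.py .5655 .123 .125 1.5383
```

```text
time: 3.67
tool_pos: [0.5701, 0.124, 0.2231]
ee_rot: [0.057, 3.127, 0.006]
ft_force: [1.6, 1.0, 0.2]
opening: 0.603
t 3.7 pos [0.57  0.124 0.223] jawyaw 1.534 open 0.603 F [1.569 1.05  0.247] q7 1.32 q1 -0.33 tilt -0.999891624960185
shift mm [ 5.911 -1.618 98.045] twist -0.004
```

```bash
python3 -m pendant '[[[5,-1,30,0,-0.2],[5,-1,60,0,-0.2],[5,-1,68,0,-0.2],[5,-1,68,0,-0.2],[5,-1,68,0,-0.2]]]'; python3 go.py .5655 .123 .107 1.5383; python3 -c "
from look import *
import cv2
for n in('top','scene'):
    shot(n,n+'2');im=cv2.imread('pics/%s2.png'%n)
    cv2.imwrite('pics/%s2c.png'%n,cv2.resize(im[110:310,180:440],None,fx=3,fy=3,interpolation=2))"
```

```text
time: 4.08
tool_pos: [0.5597, 0.1245, 0.15]
ee_rot: [0.05, 3.14, 0.001]
ft_force: [0.5, 1.0, -0.2]
opening: 0.606
t 4.1 pos [0.56  0.125 0.15 ] jawyaw 1.539 open 0.606 F [ 0.515  0.955 -0.155] q7 1.33 q1 -0.32 tilt -0.9999992137233835
shift mm [-5.805 -1.386 42.982] twist 0.000
```

View pics/scene2c.png

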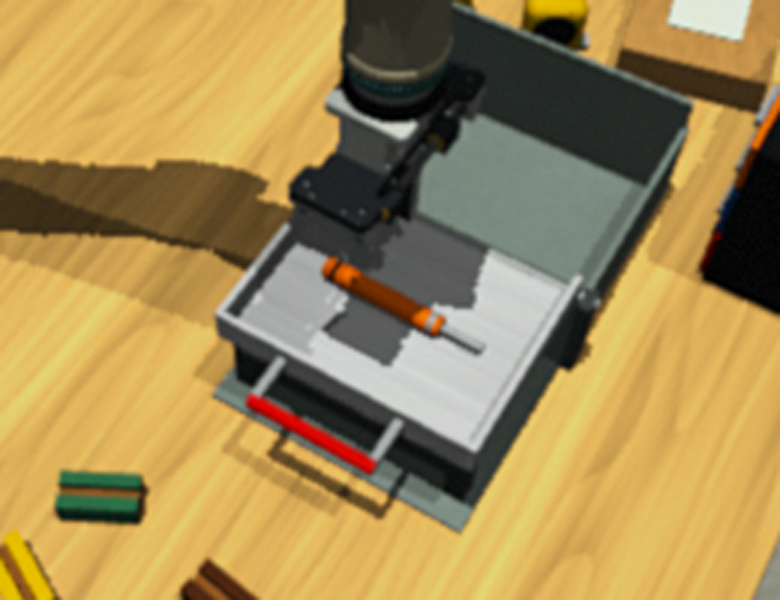

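View pics/top2c.png

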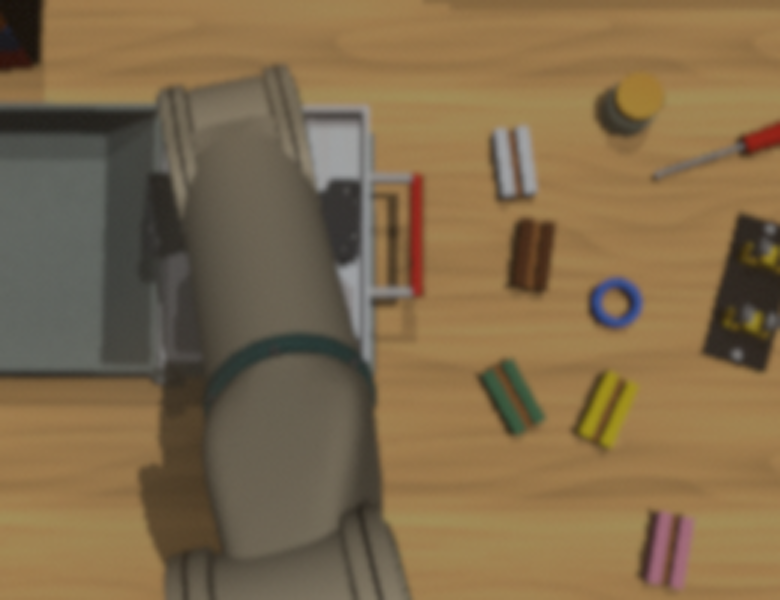

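```bash
python3 -c "
from geo import *
c=camera('scene')
for p in((.5597,.1245,.15),(.5597,.1645,.17),(.5597,.0845,.17),(.5597,.1245,.11),(.5655,.123,.113)): print((proj(c,p)-[180,110])*3)
im=c['img'][120:260,260:360];cv2.imwrite('pics/s3.png',cv2.resize(cv2.cvtColor(im,4),None,fx=6,fy=6,interpolation=2)[:600])"
```

```text
[378.1809 265.1677]
[402.3574 219.3762]
[355.1019 284.8698]
[376.3511 291.1796]
[381.3332 293.3316]
```

View pics/s3.png

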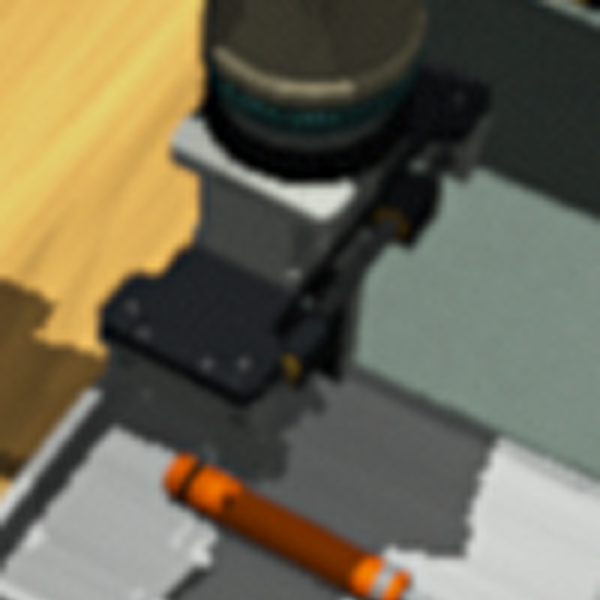

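```bash
python3 -c "
from geo import *
c=camera('scene')
x0,y0,z0=manip.sense()['tool_pos'];print(x0,y0,z0)
im=cv2.cvtColor(c['img'],4);im=cv2.resize(im[120:260,260:360],None,fx=6,fy=6,interpolation=2)
f=lambda p:tuple(int(v) for v in (proj(c,p)-[260,120]+.5)*6)
for sx in(-1,1):
  for sy in(-1,1):
    cv2.circle(im,f((x0+sx*.0375,y0+sy*.0885,z0+.097)),5,(0,0,255),2)
    cv2.line(im,f((x0+sx*.008,y0+sy*.028,z0)),f((x0+sx*.008,y0+sy*.028,z0+.08)),(0,255,0),2)
cv2.circle(im,f((x0,y0,z0)),6,(255,0,255),2)
cv2.imwrite('pics/s4.png',cv2.resize(im[:800],(600,600*800//600*600//600)) if 0 else im[:600])"
```

```text
0.5602843838053889 0.12416447906154678 0.15084993346457948
```

View pics/s4.png

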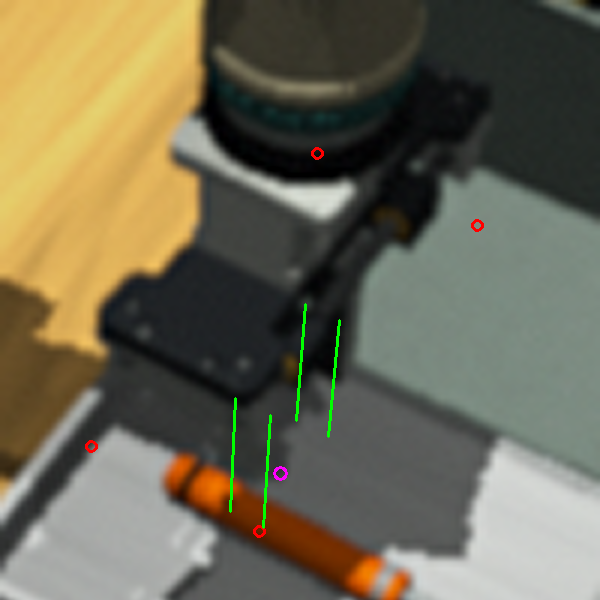

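```bash
python3 -c "
from geo import *
c=camera('scene');im=cv2.cvtColor(c['img'],4)[165:235,265:345].astype(float)
im=255*(np.clip(im/140,0,1))**.6
cv2.imwrite('pics/s5.png',cv2.resize(im.astype(np.uint8),None,fx=8,fy=8,interpolation=0))"
```

```text
(no output)
```

View pics/s5.png

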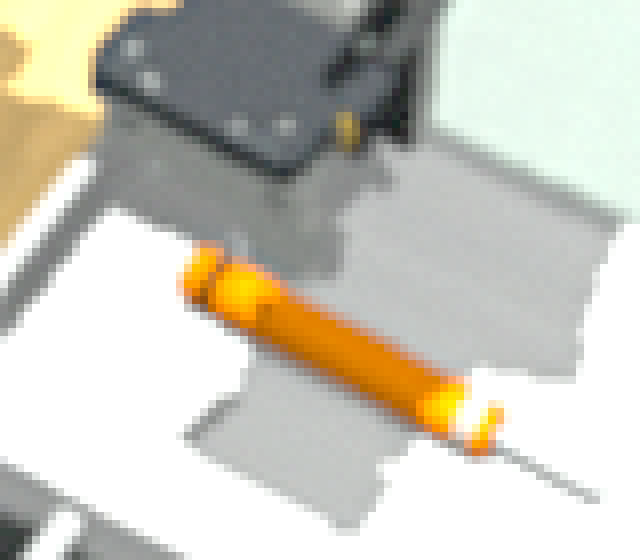

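```bash
python3 -m pendant '[[[-5,-1,20,0,-0.2],[-5,-1,35,0,-0.2],[-5,-1,43,0,-0.2],[-5,-1,43,0,-0.2]]]'; python3 go.py .5655 .123 .107 1.5383
```

```text
time: 4.67
tool_pos: [0.5628, 0.1223, 0.105]
ee_rot: [-0.051, -3.139, 0.001]
ft_force: [0.3, 0.5, 0.2]
opening: 0.597
t 4.7 pos [0.563 0.122 0.105] jawyaw 1.538 open 0.597 F [0.287 0.477 0.229] q7 1.34 q1 -0.31 tilt -0.9999968104323516
shift mm [-2.705  0.764 -1.989] twist -0.000
```

```bash
python3 -m pendant '[[[-1,0,-1,0,1],[-1,0,-1,0,1],[-1,0,-1,0,1],[-1,0,-1,0,1],[-1,0,-1,0,1]]]';python3 -m pendant '[[[0,0,0,0,1],[0,0,0,0,1],[0,0,-20,0,1],[0,0,-60,0,1],[0,0,-100,0,1]]]'; python3 go.py .5655 .123 .22 1.5383
```

```text
time: 5.08
tool_pos: [0.5652, 0.1225, 0.1077]
ee_rot: [0.052, 3.14, 0.001]
ft_force: [-0.2, -0.0, -0.3]
opening: 0.282
time: 5.5
tool_pos: [0.5633, 0.1221, 0.207]
ee_rot: [-0.051, -3.137, 0.002]
ft_force: [2.1, 0.1, -0.0]
opening: 0.009
t 5.5 pos [0.563 0.122 0.207] jawyaw 1.538 open 0.009 F [ 2.063  0.145 -0.019] q7 1.33 q1 -0.32 tilt -0.999991778733642
shift mm [ -2.071   0.944 -12.998] twist -0.000
```

```bash
python3 -c "
from look import *
import cv2
shot('scene','s6');im=cv2.imread('pics/s6.png');cv2.imwrite('pics/s6c.png',cv2.resize(im[110:310,230:400],None,fx=3,fy=3,interpolation=2))"; python3 go.py .5655 .123 .22 1.5383
```

```text
t 5.5 pos [0.569 0.123 0.216] jawyaw 1.538 open 0.003 F [ 2.485 -0.559  4.283] q7 1.33 q1 -0.32 tilt -0.9999288760959748
shift mm [ 3.855 -0.428 -3.915] twist -0.001
```

View pics/s6c.png

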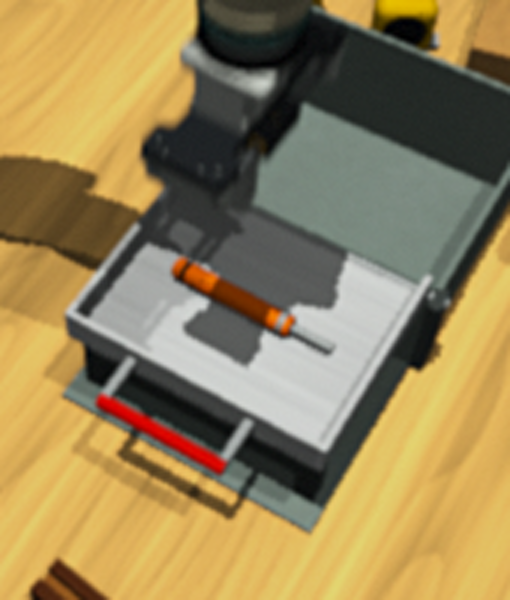

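The awl stayed where it was, because I lifted before the fingers had closed. I'll grasp it again and wait this time.

```bash
python3 -m pendant '[[[4,0,0,0,-0.2],[4,0,0,0,-0.2],[4,0,0,0,-0.2],[4,0,0,0,-0.2],[4,0,0,0,-0.2]]]'; python3 - <<'E'
from seg import *
c=camera("scene");p=(.565,.123,.113)
m=near(c,cmask(c,(4,120,60),(18,255,255)),p,28);mu,a,b,k=ends(c,m);print(k,onplane(c,mu,.113),onplane(c,a,.113),onplane(c,b,.113))
E
python3 go.py .5655 .123 .107 1.5383
```

```text
time: 5.97
tool_pos: [0.56, 0.1224, 0.2057]
ee_rot: [-0.051, -3.139, 0.001]
ft_force: [0.7, -0.5, 0.3]
opening: 0.327
305 [0.565  0.1213 0.113 ] [0.626 0.119 0.113] [0.5046 0.1237 0.113 ]
t 6.0 pos [0.56  0.122 0.206] jawyaw 1.538 open 0.365 F [-0.821 -0.355  0.974] q7 1.32 q1 -0.33 tilt -0.9999972917685117
shift mm [-5.548  0.825 98.828] twist -0.000
```

```bash
python3 -m pendant '[[[-6,1,30,0,-0.2],[-6,1,60,0,-0.2],[-6,1,80,0,-0.2],[-6,1,90,0,-0.2],[-6,1,99,0,-0.2]]]';python3 -m pendant '[[[0,0,2,0,-0.2],[0,0,2,0,-0.2],[0,0,2,0,1],[0,0,2,0,1],[0,0,2,0,1]]]';  python3 go.py .5655 .123 .106 1.5383
```

```text
time: 6.43
tool_pos: [0.5662, 0.1232, 0.1065]
ee_rot: [-0.052, -3.139, 0.001]
ft_force: [-0.1, 1.0, -1.0]
opening: 0.599
time: 6.85
tool_pos: [0.5676, 0.1236, 0.1071]
ee_rot: [0.052, 3.139, 0.001]
ft_force: [-0.1, -0.1, -0.1]
opening: 0.423
t 6.8 pos [0.568 0.124 0.107] jawyaw 1.538 open 0.423 F [-0.08  -0.096 -0.135] q7 1.34 q1 -0.31 tilt -0.9999981267007974
shift mm [ 2.124 -0.648  1.107] twist -0.000
```

```bash
for i in 1 2; do python3 -m pendant '[[[0,0,0,0,1],[0,0,0,0,1],[0,0,0,0,1],[0,0,0,0,1],[0,0,0,0,1]]]'; done
```

```text
time: 7.27
tool_pos: [0.5669, 0.1234, 0.1061]
ee_rot: [0.052, 3.141, 0.0]
ft_force: [-0.4, -0.0, 0.4]
opening: 0.067
time: 7.68
tool_pos: [0.5669, 0.1234, 0.1061]
ee_rot: [-0.052, -3.141, -0.0]
ft_force: [0.4, 0.1, -0.4]
opening: 0.007
```

```bash
python3 -c "
from geo import *
for n,b in(('scene',(150,250,260,370)),('top',(130,240,210,330))):
    c=camera(n);im=cv2.cvtColor(c['img'],4)
    u=proj(c,manip.sense()['tool_pos']);print(n,u)
    a=im[b[0]:b[1],b[2]:b[3]].astype(float);a=(255*np.clip(a/200,0,1)**.7).astype(np.uint8)
    cv2.imwrite('pics/%s7.png'%n,cv2.resize(a,None,fx=6,fy=6,interpolation=2))"
```

```text
scene [307.517  209.3462]
top [267.8442 193.7514]
```

View pics/scene7.png

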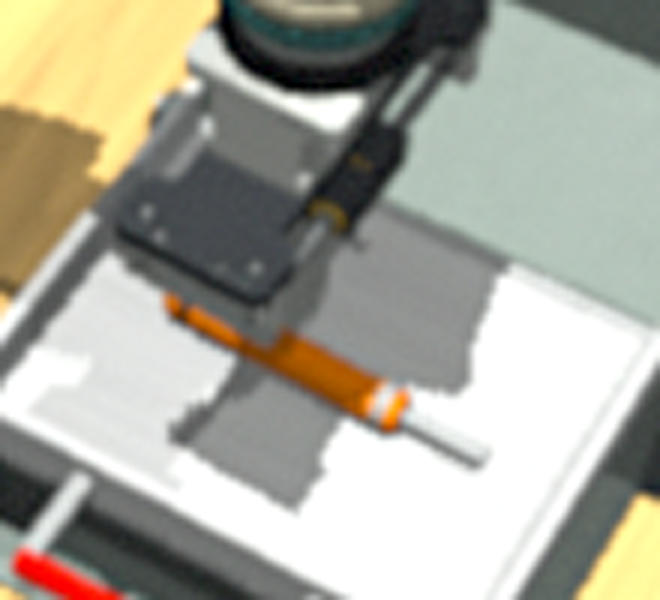

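View pics/top7.png

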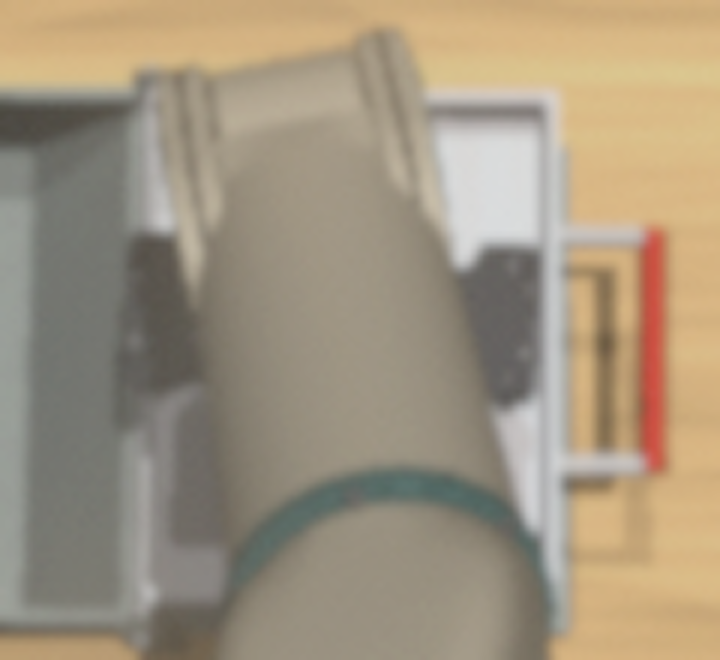

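```bash
python3 - <<'E'
from seg import *
c=camera("scene");p=(.565,.123,.113)
m=near(c,cmask(c,(4,120,40),(18,255,255)),p,30);ys,xs=np.nonzero(m)
P=np.array([onplane(c,(x,y),.113)[:2] for x,y in zip(xs,ys)])
for x0 in np.arange(.49,.65,.01):
    q=P[(P[:,0]>=x0)&(P[:,0]<x0+.01)]
    if len(q):print("%.3f n%d y %.4f..%.4f"%(x0+.005,len(q),q[:,1].min(),q[:,1].max()))
E
```

```text
0.505 n5 y 0.1166..0.1222
0.515 n9 y 0.1139..0.1208
0.525 n13 y 0.1111..0.1222
0.535 n13 y 0.1111..0.1208
0.545 n12 y 0.1112..0.1195
0.555 n13 y 0.1098..0.1222
0.565 n27 y 0.1099..0.1319
0.575 n27 y 0.1113..0.1319
0.585 n29 y 0.1099..0.1319
0.595 n26 y 0.1100..0.1305
0.605 n28 y 0.1086..0.1305
0.615 n13 y 0.1100..0.1291
0.625 n16 y 0.1087..0.1304
```

```bash
python3 -m pendant '[[[0,0,-40,0,1],[0,0,-40,0,1],[0,45,-40,0,1],[0,45,-40,0,1],[0,45,-20,0,1]]]'; python3 -m pendant '[[[0,0,12,0,1],[0,0,16,0,1],[0,0,18,0,1],[0,0,18,0,1]]]';python3 -m pendant '[[[0,0,2,0,1],[0,0,2,0,1],[0,0,3,0,1],[0,0,3,0,1]]]'
```

```text
time: 8.25
tool_pos: [0.5713, 0.1735, 0.1294]
ee_rot: [0.043, 3.134, 0.008]
ft_force: [-0.6, 1.0, 0.3]
opening: 0.004
time: 8.58
tool_pos: [0.5685, 0.1683, 0.1081]
ee_rot: [-0.052, -3.141, -0.0]
ft_force: [-0.2, -1.2, -1.4]
opening: 0.005
time: 8.92
tool_pos: [0.5686, 0.1684, 0.1054]
ee_rot: [0.052, 3.141, 0.0]
ft_force: [-0.1, 0.2, 0.2]
opening: 0.006
```

```bash
python3 -c "
from geo import *
for n,b in(('scene',(150,250,260,370)),):
    c=camera(n);im=cv2.cvtColor(c['img'],4)
    u=proj(c,manip.sense()['tool_pos']);print(n,u,(u-[b[2],b[0]])*6)
    a=im[b[0]:b[1],b[2]:b[3]].astype(float);a=(255*np.clip(a/200,0,1)**.7).astype(np.uint8)
    cv2.imwrite('pics/%s8.png'%n,cv2.resize(a,None,fx=6,fy=6,interpolation=2))"
```

```text
scene [316.3331 197.9749] [337.9988 287.8497]
```

View pics/scene8.png

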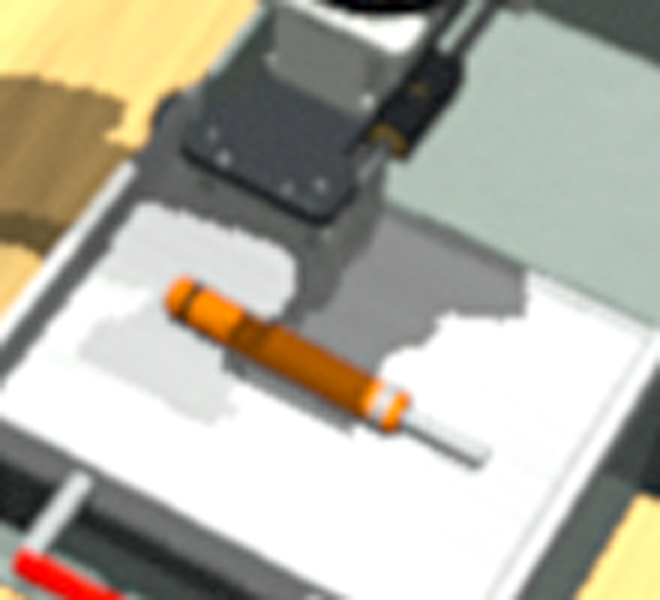

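```bash
python3 - <<'E'
from seg import *
def prof(img,K):
    c=dict(K);c["img"]=img
    m=near(c,cmask(c,(4,120,40),(18,255,255)),(.565,.123,.113),30);ys,xs=np.nonzero(m)
    P=np.array([onplane(c,(x,y),.113)[:2] for x,y in zip(xs,ys)])
    print(P.mean(0))
    for x0 in np.arange(.5,.64,.02):
        q=P[(P[:,0]>=x0)&(P[:,0]<x0+.02)]
        if len(q):print("  %.3f n%d y %.4f..%.4f mean %.4f"%(x0+.01,len(q),q[:,1].min(),q[:,1].max(),q[:,1].mean()))
c=camera("scene")
prof(cv2.imread("pics/s1.png")[:,:,::-1].copy(),c); prof(cv2.imread("pics/s6.png")[:,:,::-1].copy(),c);prof(c["img"],c)
E
```

```text
[0.5649 0.1212]
  0.510 n33 y 0.1125..0.1335 mean 0.1235
  0.530 n51 y 0.1111..0.1334 mean 0.1219
  0.550 n52 y 0.1112..0.1320 mean 0.1214
  0.570 n53 y 0.1112..0.1319 mean 0.1217
  0.590 n52 y 0.1100..0.1319 mean 0.1206
  0.610 n41 y 0.1086..0.1305 mean 0.1194
  0.630 n16 y 0.1087..0.1304 mean 0.1185
[0.5643 0.1213]
  0.510 n36 y 0.1139..0.1349 mean 0.1243
  0.530 n51 y 0.1111..0.1334 mean 0.1219
  0.550 n53 y 0.1112..0.1334 mean 0.1217
  0.570 n53 y 0.1112..0.1319 mean 0.1217
  0.590 n55 y 0.1099..0.1319 mean 0.1204
  0.610 n40 y 0.1086..0.1305 mean 0.1196
  0.630 n16 y 0.1087..0.1304 mean 0.1185
[0.5646 0.1213]
  0.510 n35 y 0.1139..0.1335 mean 0.1240
  0.530 n50 y 0.1111..0.1334 mean 0.1221
  0.550 n51 y 0.1112..0.1333 mean 0.1213
  0.570 n54 y 0.1112..0.1333 mean 0.1219
  0.590 n55 y 0.1099..0.1319 mean 0.1204
  0.610 n39 y 0.1087..0.1305 mean 0.1199
  0.630 n16 y 0.1087..0.1304 mean 0.1185
```

```bash
python3 -m pendant '[[[0,0,2,0,1],[0,0,2,0,1],[0,0,4,0,1],[0,0,4,0,1]]]';
```

```text
time: 9.35
tool_pos: [0.5681, 0.1683, 0.1007]
ee_rot: [-0.051, -3.141, 0.0]
ft_force: [-0.6, -0.4, -0.2]
opening: 0.004
```

```bash
python3 -m pendant '[[[0,0,2,0,1],[0,0,2,0,1],[0,0,4,0,1],[0,0,4,0,1]]]';python3 -m pendant '[[[0,0,2,0,1],[0,0,2,0,1],[0,0,4,0,1],[0,0,4,0,1]]]';
```

```text
time: 9.68
tool_pos: [0.5682, 0.1683, 0.0967]
ee_rot: [-0.051, -3.141, 0.0]
ft_force: [0.3, -1.0, -0.3]
opening: 0.007
time: 10.02
tool_pos: [0.5681, 0.1683, 0.0927]
ee_rot: [-0.051, -3.141, 0.0]
ft_force: [0.8, -0.3, -0.4]
opening: 0.01
```

```bash
python3 -c "
from geo import *
for n,b in(('scene',(150,250,260,370)),):
    c=camera(n);im=cv2.cvtColor(c['img'],4)
    u=proj(c,manip.sense()['tool_pos']);print(n,u,(u-[b[2],b[0]])*6)
    a=im[b[0]:b[1],b[2]:b[3]].astype(float);a=(255*np.clip(a/160,0,1)**.6).astype(np.uint8)
    cv2.imwrite('pics/%s9.png'%n,cv2.resize(a,None,fx=6,fy=6,interpolation=2))"
```

```text
scene [315.925  200.5743] [335.5498 303.4455]
```

View pics/scene9.png

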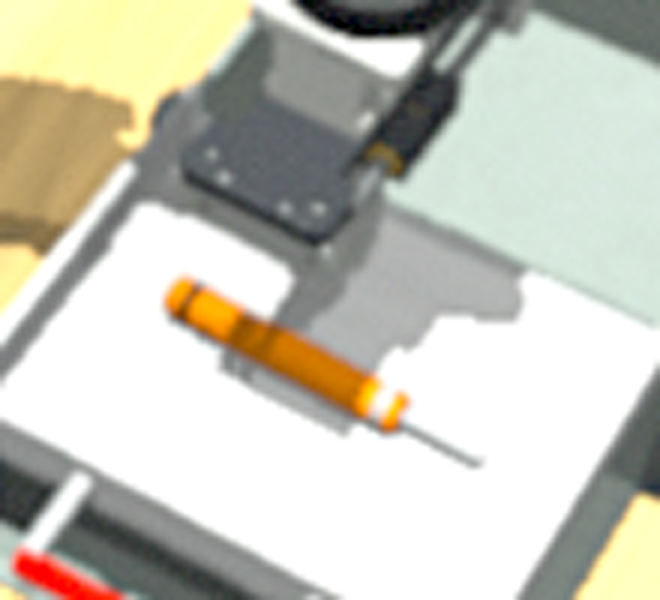

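```bash
for i in 1; do python3 -m pendant '[[[0,0,2,0,1],[0,0,2,0,1],[0,0,4,0,1],[0,0,4,0,1]]]'; done; python3 -m pendant '[[[0,0,1,0,1],[0,0,2,0,1],[0,0,2,0,1]]]';python3 -m pendant '[[[0,0,1,0,1],[0,0,2,0,1],[0,0,2,0,1]]]'
```

```text
time: 10.4
tool_pos: [0.5681, 0.1683, 0.0887]
ee_rot: [-0.051, -3.141, 0.0]
ft_force: [-0.7, 0.2, 1.0]
opening: 0.005
time: 10.65
tool_pos: [0.5682, 0.1684, 0.0869]
ee_rot: [-0.052, -3.141, 0.0]
ft_force: [1.3, -0.7, -0.3]
opening: 0.003
time: 10.9
tool_pos: [0.5682, 0.1683, 0.0849]
ee_rot: [-0.052, -3.141, 0.0]
ft_force: [1.1, -0.0, -0.2]
opening: 0.007
```

```bash
for i in 1 2 3 4 5; do python3 -m pendant '[[[0,0,1,0,1],[0,0,2,0,1],[0,0,2,0,1]]]' | grep -E "tool_pos|force"; done
```

```text
tool_pos: [0.5682, 0.1684, 0.0828]
ft_force: [-0.7, 0.2, -0.8]
tool_pos: [0.5682, 0.1683, 0.0808]
ft_force: [0.4, -0.0, -0.7]
tool_pos: [0.5682, 0.1683, 0.0788]
ft_force: [0.1, 0.2, -1.2]
tool_pos: [0.5682, 0.1683, 0.0769]
ft_force: [0.3, -0.0, 0.4]
tool_pos: [0.5682, 0.1683, 0.0749]
ft_force: [-0.9, -0.6, -0.5]
```

```bash
python3 -c "
from geo import *
print(manip.sense())
for n,b in(('scene',(130,240,240,370)),('top',(100,300,180,400))):
    c=camera(n);im=cv2.cvtColor(c['img'],4)
    p=manip.sense()['tool_pos']
    for dz in(0,.02,.04,.06,.097): print(dz,(proj(c,p+[0,0,dz])-[b[2],b[0]])*(6 if n=='scene' else 3.5))
    a=im[b[0]:b[1],b[2]:b[3]].astype(float);a=(255*np.clip(a/160,0,1)**.6).astype(np.uint8)
    cv2.imwrite('pics/%s10.png'%n,cv2.resize(a,None,fx=6 if n=='scene' else 3.5,fy=6 if n=='scene' else 3.5,interpolation=2)[:600])"
```

```text
{'time': 12.15, 'joints': array([-0.3836,  0.6601,  0.0764,  1.7714, -0.0716,  0.7131,  1.269 ]), 'qd': array([-0.0006, -0.0023, -0.0012, -0.0024,  0.    ,  0.0034, -0.0003]), 'joint_torque': array([  0.0136, -52.2863,   1.7351, -14.5251,   0.0035,   0.0465,
         0.0011]), 'tool_pos': array([0.5682, 0.1683, 0.0749]), 'ee_rot': array([-0.0516, -3.1408,  0.0002]), 'ft_force': array([-0.928 , -0.6361, -0.4712]), 'moment': array([ 0.016 , -0.0226,  0.0257]), 'opening': 0.007567111945807006}
0 [453.418 445.651]
0.02 [456.023  420.8325]
0.04 [458.7043 395.2873]
0.06 [461.4653 368.983 ]
0.097 [466.7955 318.2009]
0 [256.8343 332.3522]
0.02 [255.3118 328.4624]
0.04 [253.743  324.4543]
0.06 [252.1258 320.3223]
0.097 [248.9982 312.3317]
```

View pics/scene10.png

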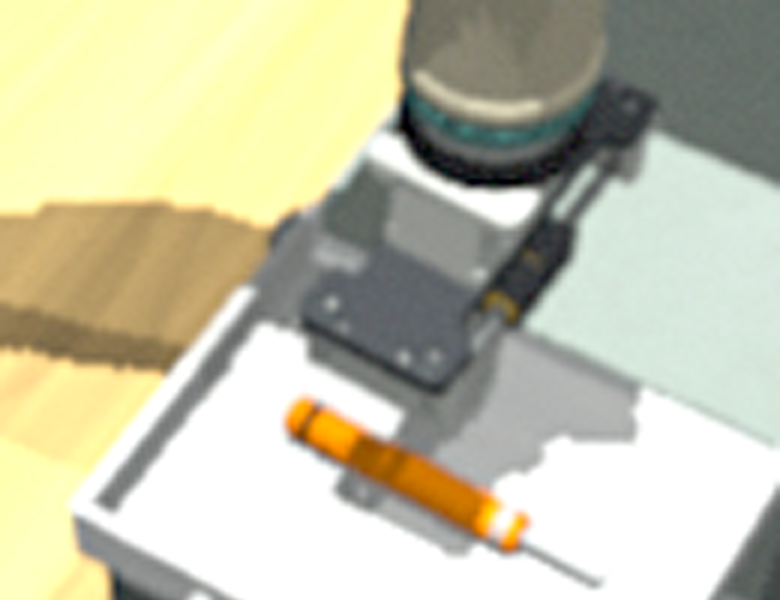

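View pics/top10.png

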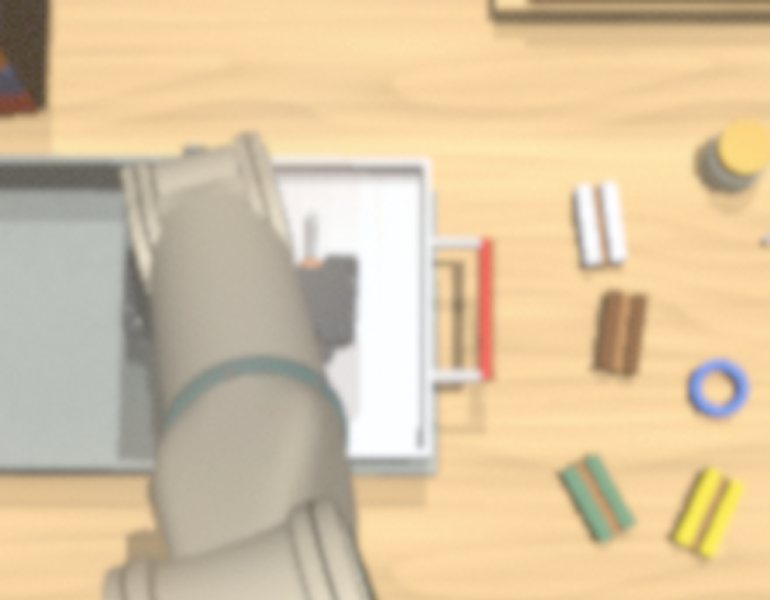

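```bash
python3 -c "
from geo import *
a=camera('top');b=camera('scene')
print(tri(a,(281.4,172.9),b,(314.2,194.7)),tri(a,(281.4,198.6),b,(290.8,183)))"
```

```text
(array([0.6001, 0.0834, 0.2444]), np.float64(0.001168082115890476)) (array([0.5332, 0.0847, 0.241 ]), np.float64(0.00599825854605404))
```

Reading z = 0.075 with no contact is odd, since the tray floor is at 0.103. I'll lift, turn the gripper 90° so the scene camera can see the fingers, and measure where the tips really are.

```bash
python3 -m pendant '[[[0,0,-40,0,1],[0,0,-80,0,1],[0,0,-120,0.1,1],[0,0,-120,0.2,1],[0,0,-120,0.3,1]]]'|tail -4;for i in 1 2; do python3 -m pendant '[[[0,0,0,0.125,1],[0,0,0,0.25,1],[0,0,0,0.375,1],[0,0,0,0.5,1],[0,0,0,0.625,1]]]'|head -2; done;  python3 -c "
from geo import *
s=manip.sense();print(s['tool_pos'],s['opening'])
for n,b in(('scene',(90,220,240,370)),('top',(100,300,180,400))):
    c=camera(n);im=cv2.cvtColor(c['img'],4)
    p=manip.sense()['tool_pos']
    k=4.5 if n=='scene' else 3
    a=im[b[0]:b[1],b[2]:b[3]].astype(float);a=(255*np.clip(a/160,0,1)**.6).astype(np.uint8)
    a=cv2.resize(a,None,fx=k,fy=k,interpolation=2)
    for dz in(0,.02,.04,.06,.097): cv2.circle(a,tuple(int(v) for v in (proj(c,p+[0,0,dz])-[b[2],b[0]]+.5)*k),2,(255,0,255),-1)
    cv2.imwrite('pics/%s11.png'%n,a)"
```

```text
tool_pos: [0.5705, 0.1689, 0.1983]
ee_rot: [0.527, 3.091, 0.005]
ft_force: [-0.7, 0.2, -0.8]
opening: 0.004
time: 13.18
tool_pos: [0.5683, 0.1684, 0.1952]
time: 13.6
tool_pos: [0.5683, 0.1685, 0.1951]
[0.5683 0.1685 0.1951] 0.0042606573535114035
```

View pics/scene11.png

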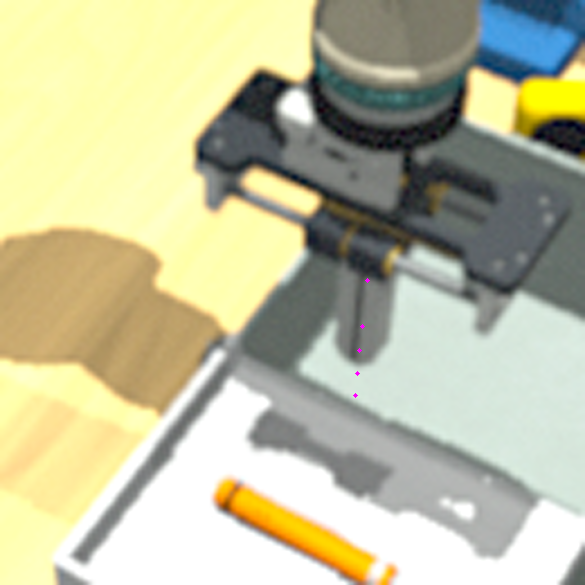

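The closed tips appear about 35 mm above the reported TCP, so the z reading doesn't match the real fingers. I'll confirm the offset by touching the tray floor.

```bash
python3 -m pendant '[[[0,0,40,0,1],[0,0,80,0,1],[0,0,110,0,1],[0,0,118,0,1],[0,0,118,0,1]]]'|tail -4; for i in 1 2 3 4; do python3 -m pendant '[[[0,0,1,0,1],[0,0,1,0,1],[0,0,2,0,1],[0,0,2,0,1]]]' | grep -E "tool_pos|force"; done
```

```text
tool_pos: [0.5665, 0.1679, 0.0751]
ee_rot: [-2.231, -2.209, 0.006]
ft_force: [-0.1, 0.1, 0.2]
opening: 0.007
tool_pos: [0.5695, 0.1687, 0.0766]
ft_force: [-0.3, 0.5, -0.2]
tool_pos: [0.5683, 0.1684, 0.0731]
ft_force: [-0.7, -0.1, -0.9]
tool_pos: [0.5682, 0.1683, 0.0708]
ft_force: [-0.8, 0.3, -0.8]
tool_pos: [0.5682, 0.1683, 0.0689]
ft_force: [1.4, 0.4, 0.8]
```

```bash
for i in 1 2 3 4 ; do python3 -m pendant '[[[0,0,1,0,1],[0,0,1,0,1],[0,0,1,0,1]]]' | grep -E "tool_pos|force"; done
```

```text
tool_pos: [0.5683, 0.1684, 0.068]
ft_force: [1.1, 0.4, -0.7]
tool_pos: [0.5683, 0.1684, 0.067]
ft_force: [-0.3, 0.1, 0.2]
tool_pos: [0.5683, 0.1684, 0.066]
ft_force: [-0.4, -0.5, -0.2]
tool_pos: [0.5683, 0.1684, 0.065]
ft_force: [0.6, 0.2, -0.6]
```

```bash
for i in 1 2 3 4 5 ; do python3 -m pendant '[[[0,0,1,0,1],[0,0,1,0,1],[0,0,1,0,1]]]' | grep -E "tool_pos|force"; done; python3 -c "
from geo import *
s=manip.sense();print(s['tool_pos'],s['opening'])
for n,b in(('scene',(120,250,240,370)),):
    c=camera(n);im=cv2.cvtColor(c['img'],4)
    p=manip.sense()['tool_pos']
    k=4.5
    a=im[b[0]:b[1],b[2]:b[3]].astype(float);a=(255*np.clip(a/160,0,1)**.6).astype(np.uint8)
    a=cv2.resize(a,None,fx=k,fy=k,interpolation=2)
    for dz in(0,.02,.04,.06,.097): cv2.circle(a,tuple(int(v) for v in (proj(c,p+[0,0,dz])-[b[2],b[0]]+.5)*k),2,(255,0,255),-1)
    cv2.imwrite('pics/%s12.png'%n,a)"
```

```text
tool_pos: [0.5685, 0.1684, 0.0644]
ft_force: [-0.6, -0.9, 3.4]
tool_pos: [0.5685, 0.1684, 0.0644]
ft_force: [-3.4, -1.0, 11.5]
tool_pos: [0.5685, 0.1685, 0.0643]
ft_force: [-5.5, -0.8, 17.9]
tool_pos: [0.5686, 0.1685, 0.0642]
ft_force: [-6.5, -1.2, 25.0]
tool_pos: [0.5686, 0.1685, 0.0642]
ft_force: [-9.5, -1.3, 31.9]
[0.5686 0.1685 0.0642] 0.0073734346191252935
```

View pics/scene12.png

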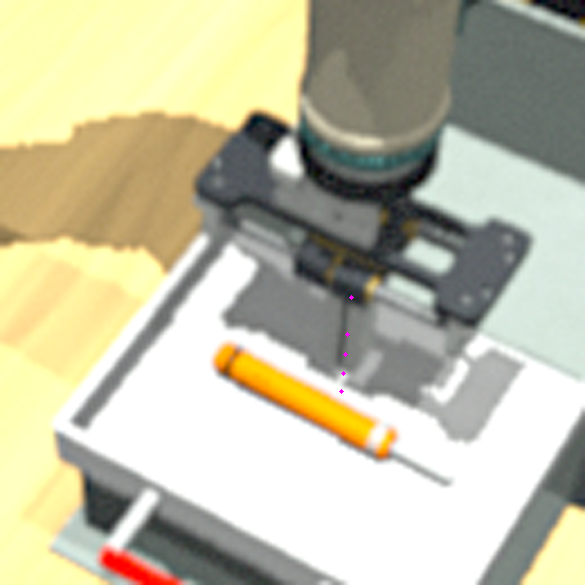

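Contact occurs at reading 0.0645 for a floor at 0.103, so the tips sit 38.5 mm above the reading. I'll apply that correction from here on.

```bash
sed -i 's/x,y,z=map(float,sys.argv\[1:4\])/x,y,z=map(float,sys.argv[1:4]);z-=.0385;s["tool_pos"]=s["tool_pos"]/; s/"pos",s\["tool_pos"\]/"rawpos",s["tool_pos"],"tipz %.4f"%(s["tool_pos"][2]+.0385)/; s/ pos"%s/"%s/' go.py
python3 -m pendant '[[[0,0,-10,0,-0.2],[0,0,-40,0,-0.2],[0,0,-60,-0.125,-0.2],[0,0,-60,-0.25,-0.2],[0,0,-60,-0.375,-0.2]]]'|tail -4;for i in 1 2; do python3 -m pendant '[[[0,0,0,-0.125,-0.2],[0,0,0,-0.25,-0.2],[0,0,0,-0.375,-0.2],[0,0,0,-0.5,-0.2],[0,0,0,-0.585,-0.2]]]'|tail -2; done; python3 go.py .5655 .122 .15 1.538
```

```text
tool_pos: [0.5695, 0.1687, 0.1215]
ee_rot: [1.775, 2.59, 0.003]
ft_force: [-0.8, 0.4, -0.3]
opening: 0.321
ft_force: [-0.7, 0.4, -0.3]
opening: 0.599
ft_force: [0.1, -0.7, 0.6]
opening: 0.599
t 19.0 [0.568 0.168 0.12 ] jawyaw 1.539 open 0.599 F [ 0.125 -0.728  0.578] q7 1.23 q1 -0.36 tilt -0.9999999665105146
shift mm [  1.3   -46.276   8.319] twist 0.001
```

```bash
python3 -m pendant '[[[1,-30,0,0,-0.2],[1,-46,0,0,-0.2],[1,-46,10,0,-0.2],[1,-46,35,0,-0.2],[1,-46,45,0,-0.2]]]';python3 -m pendant '[[[0,0,3,0,-0.2],[0,0,7,0,-0.2],[0,0,7,0,-0.2]]]'; python3 go.py .5655 .122 .106 1.538
```

```text
time: 19.42
tool_pos: [0.5642, 0.1226, 0.0727]
ee_rot: [-0.06, -3.138, 0.0]
ft_force: [-0.8, 0.3, -0.9]
opening: 0.599
time: 19.67
tool_pos: [0.5654, 0.1231, 0.0676]
ee_rot: [-0.058, -3.14, -0.0]
ft_force: [0.7, 0.7, 0.4]
opening: 0.598
t 19.7 [0.565 0.123 0.068] jawyaw 1.534 open 0.598 F [0.68  0.728 0.421] q7 1.30 q1 -0.28 tilt -0.9999997283010267
shift mm [-0.13  -1.078  0.085] twist -0.004
```

```bash
for i in 1 2; do python3 -m pendant '[[[0,-1,0,0,1],[0,-1,0,0,1],[0,-1,0,0,1],[0,-1,0,0,1],[0,-1,0,0,1]]]'; done
```

```text
time: 20.08
tool_pos: [0.5659, 0.1215, 0.0685]
ee_rot: [0.059, 3.14, 0.0]
ft_force: [0.7, 0.3, 0.3]
opening: 0.284
time: 20.5
tool_pos: [0.5657, 0.1205, 0.0683]
ee_rot: [0.06, 3.141, 0.0]
ft_force: [-0.1, 0.2, 2.6]
opening: 0.204
```

Awl gripped (opening 19 mm). Next I lift it and carry it to the rack.

```bash
python3 -m pendant '[[[0,0,-30,0,1],[0,0,-70,0,1],[0,0,-100,0,1],[0,-30,-100,0.05,1],[0,-65,-100,0.1,1]]]'|tail -5; python3 go.py .5455 -.3925 .18 1.282
```

```text
time: 20.92
tool_pos: [0.5646, 0.0584, 0.1701]
ee_rot: [0.21, 3.13, 0.004]
ft_force: [-0.2, -0.6, -0.9]
opening: 0.201
t 20.9 [0.565 0.058 0.17 ] jawyaw 1.437 open 0.201 F [-0.213 -0.623 -0.906] q7 1.33 q1 -0.19 tilt -0.9999863207887177
shift mm [ -41.128 -449.476   27.319] twist 0.155
```

```bash
python3 -m pendant '[[[-41,-449,10,0.155,1],[-41,-449,10,0.155,1],[-41,-449,10,0.155,1],[-41,-449,10,0.155,1],[-41,-449,10,0.155,1]]]'|tail -5; python3 go.py .5455 -.3925 .18 1.282
```

```text
time: 21.33
tool_pos: [0.5525, -0.1545, 0.1631]
ee_rot: [-0.458, -3.107, 0.0]
ft_force: [1.0, 0.7, 0.7]
opening: 0.206
t 21.3 [ 0.553 -0.154  0.163] jawyaw 1.278 open 0.206 F [0.994 0.692 0.663] q7 1.57 q1 0.15 tilt -0.9999996951277941
shift mm [ -61.959 -229.946   21.614] twist -0.004
```

```bash
python3 -m pendant '[[[-62,-230,10,0,1],[-62,-230,10,0,1],[-62,-230,10,0,1],[-62,-230,10,0,1],[-62,-230,10,0,1]]]'|tail -5; python3 -m pendant '[[[0,-25,10,0,1],[0,-25,10,0,1],[0,-25,10,0,1]]]'; python3 go.py .5455 -.3925 .12 1.282
```

```text
time: 21.75
tool_pos: [0.5463, -0.3625, 0.1541]
ee_rot: [-0.458, -3.107, -0.001]
ft_force: [1.0, 0.1, -0.9]
opening: 0.206
time: 22.0
tool_pos: [0.5377, -0.3862, 0.1432]
ee_rot: [-0.464, -3.104, -0.001]
ft_force: [0.7, -0.2, -0.6]
opening: 0.206
t 22.0 [ 0.538 -0.386  0.143] jawyaw 1.274 open 0.206 F [ 0.687 -0.25  -0.604] q7 1.92 q1 0.52 tilt -0.999995461520418
shift mm [-9.502 -3.696 61.663] twist -0.008
```

```bash
python3 -m pendant '[[[-9,-4,30,-0.008,1],[-9,-4,60,-0.008,1],[-9,-4,75,-0.008,1],[-9,-4,75,-0.008,1],[-9,-4,75,-0.008,1]]]'|tail -5; python3 go.py .5455 -.3925 .10 1.282; python3 -c "
from geo import *
for n,b in(('scene',(310,420,120,270)),('top',(150,260,370,500))):
    c=camera(n);im=cv2.cvtColor(c['img'],4)
    a=cv2.resize(im[b[0]:b[1],b[2]:b[3]],None,fx=5,fy=5,interpolation=2)
    cv2.imwrite('pics/%s13.png'%n,a)"
```

```text
time: 22.42
tool_pos: [0.5479, -0.3888, 0.0693]
ee_rot: [-0.442, -3.109, -0.003]
ft_force: [-0.2, 0.1, -0.7]
opening: 0.205
t 22.4 [ 0.548 -0.389  0.069] jawyaw 1.288 open 0.205 F [-0.168  0.136 -0.667] q7 1.94 q1 0.52 tilt -0.9999976437857984
shift mm [ 1.245 -4.232  7.754] twist 0.006
```

View pics/scene13.png

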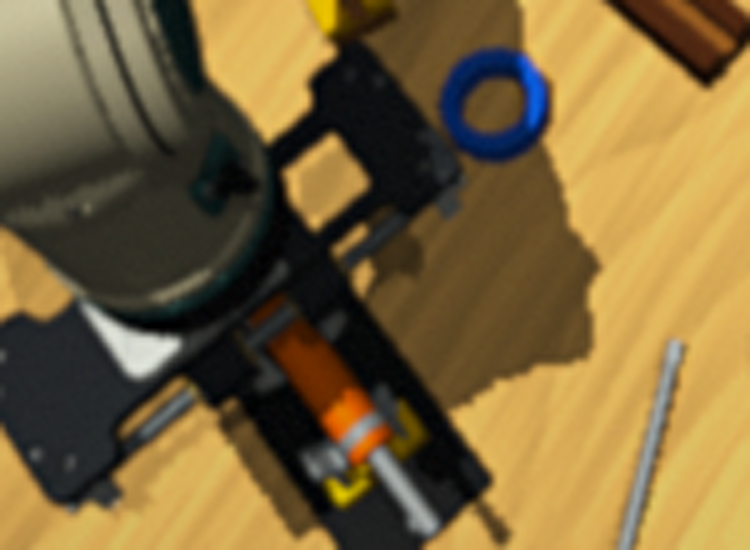

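View pics/top13.png

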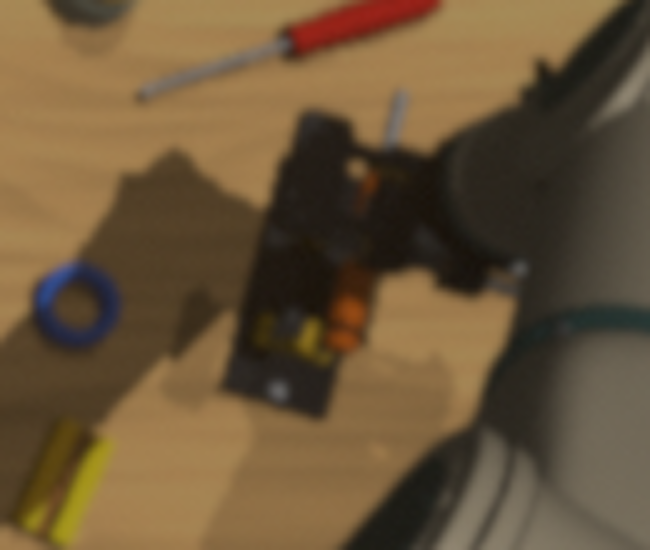

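```bash
python3 - <<'E'
from seg import *
s=manip.sense();p=s["tool_pos"].copy();z=p[2]+.0385+.006
yaw=-.289;u=np.array([np.cos(yaw),np.sin(yaw)]);n=np.array([-u[1],u[0]])
seat=np.array([.5455,-.3925])
print("tcp rel",(p[:2]-seat)@u,(p[:2]-seat)@n)
for nm in("scene","top"):
    c=camera(nm);m=near(c,cmask(c,(4,150,60),(17,255,255)),(p[0],p[1],z),45);ys,xs=np.nonzero(m)
    P=np.array([onplane(c,(x,y),z)[:2] for x,y in zip(xs,ys)])-seat
    a,b=P@u,P@n
    for x0 in np.arange(-.08,.08,.01):
        k=(a>=x0)&(a<x0+.01)
        if k.sum()>2:print(nm,"%.3f"%(x0+.005),k.sum(),"%.4f %.4f"%(b[k].min(),b[k].max()))
E
```

```text
tcp rel 0.002793444557360237 0.0027384233318423
scene -0.035 3 0.0337 0.0345
scene -0.015 5 -0.0520 0.0406
scene -0.005 5 -0.0794 0.0768
scene 0.005 45 -0.0300 0.0743
scene 0.015 52 -0.0378 0.0605
scene 0.025 48 -0.0364 0.0117
scene 0.035 54 -0.0370 0.0599
scene 0.045 45 -0.0290 0.0127
scene 0.055 25 -0.0072 0.0708
scene 0.065 16 -0.0287 0.0115
top -0.055 24 -0.0074 0.0142
top -0.045 25 -0.0073 0.0136
top -0.035 26 -0.0079 0.0143
top -0.025 24 -0.0072 0.0117
top -0.015 14 -0.0057 0.0075
top 0.035 3 0.0094 0.0129
top 0.045 9 0.0081 0.0144
```

```bash
python3 -m pendant '[[[1,-3,0,0.005,1],[1,-3,0,0.005,1],[1,-3,5,0.005,1],[1,-3,10,0.005,1],[1,-3,10,0.005,1]]]'|tail -5; python3 go.py .5455 -.3925 .09 1.282
```

```text
time: 23.03
tool_pos: [0.5448, -0.3929, 0.0584]
ee_rot: [-0.454, -3.107, -0.002]
ft_force: [-0.7, -0.4, -1.4]
opening: 0.202
t 23.0 [ 0.545 -0.393  0.058] jawyaw 1.281 open 0.202 F [-0.734 -0.362 -1.391] q7 1.94 q1 0.53 tilt -0.9999974108151563
shift mm [-0.57   0.604  6.854] twist -0.001
```

```bash
python3 -m pendant '[[[0,0,15,0,1],[0,0,28,0,1],[0,0,32,0,1],[0,0,32,0,1],[0,0,32,0,1]]]'|tail -5; for i in 1 2 3; do python3 -m pendant '[[[0,0,2,0,1],[0,0,4,0,1],[0,0,4,0,1]]]'|tail -4; done
```

```text
time: 23.45
tool_pos: [0.5454, -0.3934, 0.0273]
ee_rot: [-0.454, -3.108, -0.001]
ft_force: [-0.9, -0.2, -1.3]
opening: 0.203
tool_pos: [0.5457, -0.3936, 0.0238]
ee_rot: [0.454, 3.109, -0.0]
ft_force: [0.7, 0.1, -1.4]
opening: 0.201
tool_pos: [0.5454, -0.3934, 0.0194]
ee_rot: [-0.454, -3.108, -0.0]
ft_force: [-0.3, -0.2, -1.0]
opening: 0.206
tool_pos: [0.5465, -0.3933, 0.0162]
ee_rot: [0.453, 3.108, 0.0]
ft_force: [0.7, 1.7, 2.3]
opening: 0.203
```

```bash
for i in 1 2 3; do python3 -m pendant '[[[0,0,2,0,1],[0,0,4,0,1],[0,0,4,0,1]]]'|tail -4; done
```

```text
tool_pos: [0.5473, -0.3937, 0.0133]
ee_rot: [0.453, 3.106, -0.001]
ft_force: [0.8, 1.6, 8.6]
opening: 0.203
tool_pos: [0.5477, -0.3938, 0.0091]
ee_rot: [0.453, 3.105, -0.001]
ft_force: [0.7, 1.7, 5.7]
opening: 0.205
tool_pos: [0.5465, -0.3933, 0.0035]
ee_rot: [0.453, 3.107, 0.0]
ft_force: [1.5, -0.2, -2.7]
opening: 0.203
```

```bash
for i in 1 2 3; do python3 -m pendant '[[[0,0,1,0,1],[0,0,2,0,1],[0,0,2,0,1]]]'|tail -4|grep -E "pos|force"; done
```

```text
tool_pos: [0.5449, -0.393, 0.0008]
ft_force: [1.5, 0.6, -2.1]
tool_pos: [0.5449, -0.3932, 0.0003]
ft_force: [-0.7, 3.7, 4.1]
tool_pos: [0.545, -0.3932, 0.0001]
ft_force: [-4.4, 4.6, 15.5]
```

Seated on the supports (axis about 45 mm). I'll release and check.

```bash
python3 -m pendant '[[[0,0,-2,0,1],[0,0,-2,0,-0.3],[0,0,-2,0,-0.3],[0,0,-2,0,-0.3],[0,0,-2,0,-0.3]]]'|tail -2;python3 -m pendant '[[[0,0,-0,0,-0.3],[0,0,-0,0,-0.3],[0,0,-30,0,-0.3],[0,0,-70,0,-0.3],[0,0,-110,0,-0.3]]]';python3 -m pendant '[[[0,30,-40,0,-0.3],[0,70,-40,0,-0.3],[0,110,-40,0,-0.3],[0,150,-40,0,-0.3]]]'; python3 -c "
from geo import *
for n,b in(('scene',(310,420,120,270)),('top',(150,260,370,500))):
    c=camera(n);im=cv2.cvtColor(c['img'],4)
    a=cv2.resize(im[b[0]:b[1],b[2]:b[3]],None,fx=5,fy=5,interpolation=2)
    cv2.imwrite('pics/%s14.png'%n,a)"
```

```text
ft_force: [-0.5, 0.1, -0.1]
opening: 0.45
time: 26.53
tool_pos: [0.5446, -0.393, 0.1097]
ee_rot: [-0.453, -3.106, -0.002]
ft_force: [1.4, -0.9, 0.0]
opening: 0.651
time: 26.87
tool_pos: [0.5893, -0.2495, 0.1512]
ee_rot: [0.456, 3.106, -0.001]
ft_force: [0.5, 0.1, -0.1]
opening: 0.652
```

View pics/scene14.png

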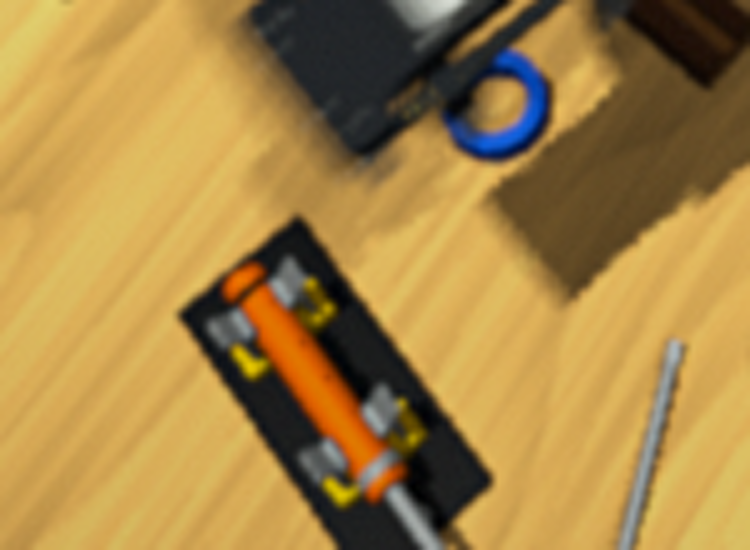

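```bash
python3 off.py; python3 go.py .68 -.139 .1 1.63
```

```text
a (array([ 0.6813, -0.1365, -0.0392]), np.float64(409.7607843137255), [np.float64(156.0), np.float64(370.0)])
   t (array([ 0.6929, -0.1323,  2.5468]), np.float64(183.67843137254903), [np.float64(156.0)])
   s (array([ 0.6806, -0.1339,  0.0848]), np.float64(220.12156862745096), [np.float64(370.0)])
b (array([ 0.5888, -0.1584, -0.1689]), np.float64(868.8274509803921), [np.float64(1036.0), np.float64(402.0)])
   t (array([ 0.5986, -0.1448,  0.2128]), np.float64(668.9529411764706), [np.float64(1036.0)])
   s (array([ 0.5833, -0.1589, -0.1819]), np.float64(160.30980392156863), [np.float64(402.0)])
d (array([ 0.4431, -0.1428,  2.5082]), np.float64(728.8196078431372), [np.float64(201.0), np.float64(102.0)])
   t (array([ 0.4345, -0.1299,  0.5589]), np.float64(142.13333333333333), [np.float64(201.0)])
   s (array([ 0.463 , -0.137 ,  2.4366]), np.float64(486.13725490196083), [np.float64(102.0)])
e (array([ 0.4147, -0.2299,  2.7136]), np.float64(398.2078431372549), [np.float64(258.0), np.float64(228.0)])
   t (array([ 0.4177, -0.2293, -0.5051]), np.float64(109.4862745098039), [np.float64(258.0)])
   s (array([ 0.3914, -0.2192,  2.6848]), np.float64(269.0627450980392), [np.float64(228.0)])
t 27.1 [ 0.589 -0.248  0.15 ] jawyaw 1.285 open 0.647 F [-0.625 -0.832 -0.15 ] q7 1.71 q1 0.29 tilt -0.9999999718977154
shift mm [-56.375 130.601  88.285] twist -0.345
```

The awl is in its clips, seen at about (310,370) in the crop. Next is the white offcut.

```bash
python3 -m pendant '[[[-56,131,40,-0.345,-0.3],[-56,131,40,-0.345,-0.3],[-56,131,80,-0.345,-0.3],[-56,131,80,-0.345,-0.3],[-56,131,80,-0.345,-0.3]]]'|tail -5; python3 go.py .68 -.139 .06 1.63; python3 -c "
from geo import *
for n,b in(('scene',(240,400,180,380)),):
    c=camera(n);im=cv2.cvtColor(c['img'],4)
    a=cv2.resize(im[b[0]:b[1],b[2]:b[3]],None,fx=3.7,fy=3.7,interpolation=2)
    cv2.imwrite('pics/%s15.png'%n,a)"
```

```text
time: 27.48
tool_pos: [0.679, -0.1337, 0.0632]
ee_rot: [0.095, -3.134, -0.01]
ft_force: [-0.9, 0.8, -0.9]
opening: 0.651
t 27.5 [ 0.679 -0.134  0.063] jawyaw 1.631 open 0.651 F [-0.895  0.751 -0.877] q7 1.81 q1 0.15 tilt -0.9999592393667
shift mm [-0.942 -5.673 41.61 ] twist 0.001
```

View pics/scene15.png

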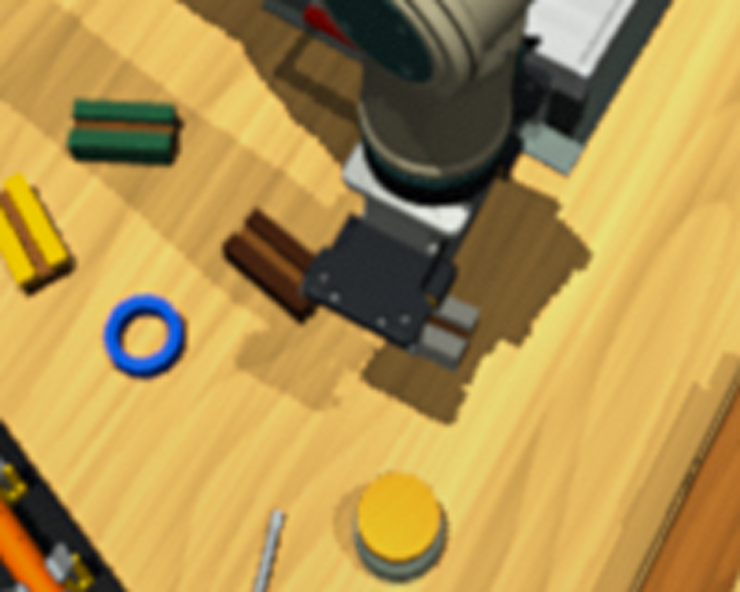

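```bash
python3 -m pendant '[[[-1,-5,20,0,-0.3],[-1,-5,50,0,-0.3],[-1,-5,75,0,-0.3],[-1,-5,85,0,-0.3],[-1,-5,90,0,-0.3]]]'|tail -5; python3 -m pendant '[[[0,0,3,0,-0.3],[0,0,3,0,-0.3]]]';python3 go.py .68 -.139 .007 1.63
```

```text
time: 27.95
tool_pos: [0.6788, -0.1486, -0.0216]
ee_rot: [0.082, -3.137, 0.002]
ft_force: [-0.5, -0.1, 1.2]
opening: 0.649
time: 28.12
tool_pos: [0.6813, -0.147, -0.0224]
ee_rot: [-0.085, 3.139, -0.001]
ft_force: [-0.2, -0.5, 0.3]
opening: 0.651
t 28.1 [ 0.681 -0.147 -0.022] jawyaw 1.625 open 0.651 F [-0.185 -0.484  0.267] q7 1.81 q1 0.16 tilt -0.999998757636373
shift mm [0.919 8.026 9.138] twist -0.005
```

```bash
python3 -m pendant '[[[1,7,3,0,-0.3],[1,7,8,0,-0.3],[1,7,8,0,-0.3],[1,7,8,0,1],[1,7,8,0,1]]]'|tail -5; python3 -m pendant '[[[0,0,0,0,1],[0,0,0,0,1],[0,0,0,0,1],[0,0,0,0,1],[0,0,0,0,1]]]';python3 go.py .635 .085 .16 1.571
```

```text
time: 28.53
tool_pos: [0.6796, -0.1388, -0.0309]
ee_rot: [-0.087, 3.14, -0.0]
ft_force: [-0.4, 0.9, -0.3]
opening: 0.541
time: 28.95
tool_pos: [0.6795, -0.139, -0.0311]
ee_rot: [-0.086, 3.14, -0.0]
ft_force: [0.3, -0.5, 0.6]
opening: 0.385
t 28.9 [ 0.68  -0.139 -0.031] jawyaw 1.626 open 0.385 F [ 0.286 -0.473  0.572] q7 1.81 q1 0.15 tilt -0.9999999186834114
shift mm [  32.109  226.07  -152.661] twist 0.055
```

```bash
python3 -m pendant '[[[0,0,-40,0,1],[0,0,-80,0,1],[0,0,-120,0,1],[5,35,-160,0.02,1],[10,70,-190,0.055,1]]]'|tail -5;python3 go.py .635 .17 .16 1.571
```

```text
time: 29.37
tool_pos: [0.6684, -0.0845, 0.1503]
ee_rot: [0.01, 3.139, -0.003]
ft_force: [1.4, 0.8, -1.6]
opening: 0.381
t 29.4 [ 0.668 -0.085  0.15 ] jawyaw 1.564 open 0.381 F [ 1.401  0.788 -1.562] q7 1.68 q1 0.05 tilt -0.9999943789489562
shift mm [ 35.103 254.354  28.197] twist -0.007
```

```bash
python3 -m pendant '[[[20,240,0,0,1],[20,240,0,0,1],[20,240,0,0,1],[20,240,0,0,1],[20,240,0,0,1]]]'|tail -5;python3 go.py .635 .17 .16 1.571
```

```text
time: 29.78
tool_pos: [0.6498, 0.1283, 0.1478]
ee_rot: [0.0, -3.141, -0.0]
ft_force: [0.1, -0.9, -0.8]
opening: 0.383
t 29.8 [0.65  0.128 0.148] jawyaw 1.571 open 0.383 F [ 0.14  -0.875 -0.796] q7 1.37 q1 -0.27 tilt -0.9999999401450667
shift mm [14.813 41.747 26.317] twist -0.000
```

```bash
python3 -m pendant '[[[15,36,20,0,1],[15,36,30,0,1],[15,36,50,0,1],[15,36,60,0,1],[15,36,60,0,1]]]'|tail -5;python3 go.py .635 .168 .1115 1.571
```

```text
time: 30.2
tool_pos: [0.6332, 0.1611, 0.0849]
ee_rot: [-0.0, -3.136, 0.003]
ft_force: [-0.4, -0.7, -0.6]
opening: 0.385
t 30.2 [0.633 0.161 0.085] jawyaw 1.571 open 0.385 F [-0.359 -0.738 -0.557] q7 1.32 q1 -0.32 tilt -0.99998320503992
shift mm [-1.861  6.918 11.915] twist -0.000
```

```bash
python3 -m pendant '[[[0,6,4,0,1],[0,6,9,0,1],[0,6,12,0,1],[0,6,12,0,1],[0,6,12,0,-0.1]]]'|tail -5;python3 -m pendant '[[[0,0,0,0,-0.1],[0,0,0,0,-0.1],[0,0,0,0,-0.1],[0,0,0,0,-0.1],[0,0,-30,0,-0.1]]]'|tail -5;python3 go.py .581 -.157 .2 1.39
```

```text
time: 30.62
tool_pos: [0.6359, 0.168, 0.0761]
ee_rot: [0.0, 3.141, 0.0]
ft_force: [0.0, 0.3, -0.3]
opening: 0.425
time: 31.03
tool_pos: [0.6311, 0.1672, 0.1009]
ee_rot: [0.0, -3.131, 0.005]
ft_force: [-1.2, -0.3, -0.2]
opening: 0.546
t 31.0 [0.631 0.167 0.101] jawyaw 1.571 open 0.546 F [-1.239 -0.261 -0.211] q7 1.31 q1 -0.33 tilt -0.9999434702634515
shift mm [  50.82  -324.32   -59.145] twist 0.181
```

```bash
python3 -m pendant '[[[0,0,-40,0,-0.3],[10,-30,-60,0.05,-0.3],[50,-324,-60,0.18,-0.3],[50,-324,-60,0.18,-0.3],[50,-324,-60,0.18,-0.3]]]'|tail -5;python3 go.py .581 -.157 .15 1.39
```

```text
time: 31.45
tool_pos: [0.6087, 0.0132, 0.1667]
ee_rot: [0.281, 3.127, -0.0]
ft_force: [-0.1, -1.5, -0.1]
opening: 0.651
t 31.4 [0.609 0.013 0.167] jawyaw 1.392 open 0.651 F [-0.078 -1.458 -0.088] q7 1.39 q1 -0.14 tilt -0.9999985699563917
shift mm [  -2.985 -172.444   55.21 ] twist 0.002
```

```bash
python3 go.py .581 -.157 .15 1.39; python3 -m pendant '[[[50,-185,0,0.05,-0.3],[50,-185,0,0.05,-0.3],[50,-185,0,0.05,-0.3],[50,-185,0,0.05,-0.3],[50,-185,0,0.05,-0.3]]]'|tail -5;python3 go.py .581 -.157 .1 1.39
```

```text
t 31.4 [0.609 0.013 0.167] jawyaw 1.392 open 0.651 F [-0.078 -1.458 -0.088] q7 1.39 q1 -0.14 tilt -0.9999985699563917
shift mm [  -2.985 -172.444   55.21 ] twist 0.002
time: 31.87
tool_pos: [0.5238, -0.1637, 0.1662]
ee_rot: [-0.368, -3.12, 0.004]
ft_force: [0.0, -0.6, -0.1]
opening: 0.646
t 31.9 [ 0.524 -0.164  0.166] jawyaw 1.336 open 0.646 F [ 0.007 -0.558 -0.146] q7 1.66 q1 0.16 tilt -0.9999969193226165
shift mm [-54.121  20.087 104.668] twist -0.054
```

```bash
python3 -m pendant '[[[-54,18,40,-0.05,-0.3],[-54,18,80,-0.05,-0.3],[-54,18,80,-0.05,-0.3],[-54,18,80,-0.05,-0.3],[-54,18,80,-0.05,-0.3]]]'|tail -5;python3 go.py .581 -.157 .0075 1.39; python3 -c "
from geo import *
for n,b in(('scene',(180,340,180,400)),):
    c=camera(n);im=cv2.cvtColor(c['img'],4)
    a=cv2.resize(im[b[0]:b[1],b[2]:b[3]],None,fx=3.5,fy=3.5,interpolation=2)
    cv2.imwrite('pics/%s16.png'%n,a)"
```

```text
time: 32.28
tool_pos: [0.5823, -0.1533, 0.0852]
ee_rot: [-0.282, -3.127, -0.0]
ft_force: [0.3, -0.6, 0.1]
opening: 0.652
t 32.3 [ 0.582 -0.153  0.085] jawyaw 1.391 open 0.652 F [ 0.329 -0.607  0.144] q7 1.68 q1 0.15 tilt -0.9999971861415202
shift mm [  0.333  -3.901 116.157] twist 0.001
```

View pics/scene16.png

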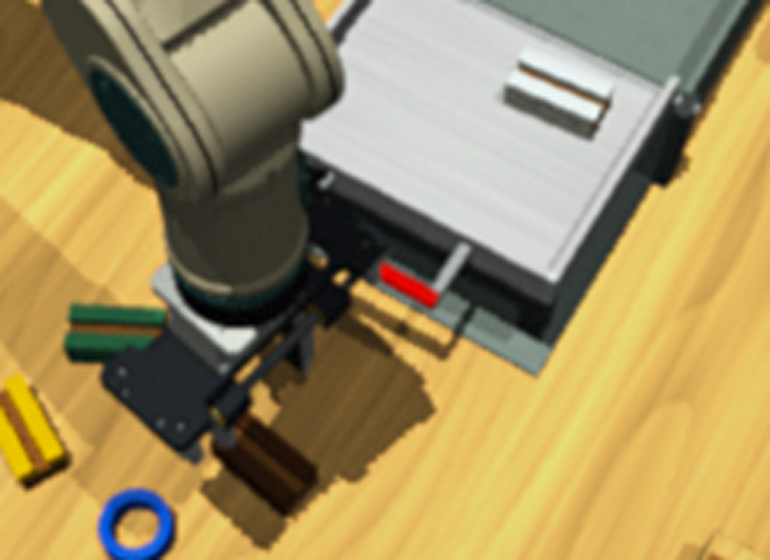

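```bash
python3 -m pendant '[[[0,-3,40,0,-0.3],[0,-3,75,0,-0.3],[0,-3,95,0,-0.3],[0,-3,105,0,-0.3],[0,-3,105,0,-0.3]]]'|tail -5;python3 go.py .581 -.157 .0075 1.39
```

```text
time: 32.75
tool_pos: [0.5817, -0.1565, -0.0195]
ee_rot: [-0.282, -3.127, 0.0]
ft_force: [0.3, 0.6, 1.6]
opening: 0.647
t 32.8 [ 0.582 -0.156 -0.02 ] jawyaw 1.391 open 0.647 F [0.277 0.582 1.625] q7 1.70 q1 0.17 tilt -0.9999988732825141
shift mm [ 0.61  -0.668 11.497] twist 0.001
```

```bash
python3 -m pendant '[[[0,0,5,0,-0.3],[0,0,11,0,-0.3],[0,0,11,0,1],[0,0,11,0,1],[0,0,11,0,1]]]'|tail -5; python3 -m pendant '[[[0,0,0,0,1],[0,0,0,0,1],[0,0,0,0,1],[0,0,0,0,1]]]'; python3 -m pendant '[[[0,0,-40,0,1],[0,0,-80,0,1],[0,0,-120,0,1],[0,0,-160,-0.1,1],[0,35,-190,-0.18,1]]]';python3 go.py .53 .168 .16 1.571
```

```text
time: 33.17
tool_pos: [0.5832, -0.1565, -0.0294]
ee_rot: [0.282, 3.128, -0.0]
ft_force: [-0.0, -0.2, 0.6]
opening: 0.471
time: 33.5
tool_pos: [0.583, -0.1566, -0.0296]
ee_rot: [0.282, 3.128, -0.0]
ft_force: [-0.8, -0.0, 4.7]
opening: 0.38
time: 33.92
tool_pos: [0.5879, -0.1338, 0.1606]
ee_rot: [0.008, 3.139, -0.011]
ft_force: [-0.1, -0.7, -0.6]
opening: 0.381
t 33.9 [ 0.588 -0.134  0.161] jawyaw 1.565 open 0.381 F [-0.108 -0.694 -0.642] q7 1.77 q1 0.13 tilt -0.9999707400361336
shift mm [ 59.68  301.784  36.841] twist -0.006
```

```bash
python3 -m pendant '[[[59,300,10,0,1],[59,300,10,0,1],[59,300,10,0,1],[59,300,10,0,1],[59,300,10,0,1]]]'|tail -5;python3 go.py .53 .168 .16 1.571
```

```text
time: 34.33
tool_pos: [0.547, 0.0809, 0.1499]
ee_rot: [-0.0, -3.141, -0.0]
ft_force: [0.9, -1.0, -0.6]
opening: 0.377
t 34.3 [0.547 0.081 0.15 ] jawyaw 1.571 open 0.377 F [ 0.934 -0.969 -0.615] q7 1.41 q1 -0.23 tilt -0.999999900913684
shift mm [16.997 87.062 28.47 ] twist -0.000
```

```bash
python3 -m pendant '[[[15,80,20,0,1],[15,82,20,0,1],[15,82,40,0,1],[15,82,60,0,1],[15,82,65,0,1]]]'|tail -5;python3 -m pendant '[[[0,0,0,0,1],[0,0,0,0,1]]]';python3 go.py .53 .168 .1125 1.571
```

```text
time: 34.75
tool_pos: [0.5302, 0.1617, 0.0823]
ee_rot: [0.004, -3.136, 0.002]
ft_force: [-0.5, -0.1, -0.1]
opening: 0.383
time: 34.92
tool_pos: [0.5333, 0.1603, 0.0853]
ee_rot: [-0.002, -3.141, 0.001]
ft_force: [-0.2, 0.1, -0.7]
opening: 0.384
t 34.9 [0.533 0.16  0.085] jawyaw 1.570 open 0.384 F [-0.152  0.145 -0.661] q7 1.27 q1 -0.37 tilt -0.9999999265320494
shift mm [ 3.317  7.664 11.312] twist -0.001
```

```bash
python3 -m pendant '[[[3,8,5,0,1],[3,8,11,0,1],[3,8,11,0,1],[3,8,11,0,1],[3,8,11,0,-0.1]]]'|tail -5;python3 -m pendant '[[[0,0,0,0,-0.1],[0,0,0,0,-0.1],[0,0,0,0,-0.1],[0,0,-30,0,-0.1],[0,0,-70,0,-0.1]]]'|tail -5;python3 go.py .432 -.132 .19 2.12
```

```text
time: 35.33
tool_pos: [0.5303, 0.1689, 0.0744]
ee_rot: [0.0, 3.141, 0.0]
ft_force: [0.1, 0.7, 0.5]
opening: 0.422
time: 35.75
tool_pos: [0.5272, 0.1681, 0.1421]
ee_rot: [0.0, -3.134, 0.004]
ft_force: [1.2, 2.1, -0.4]
opening: 0.551
t 35.8 [0.527 0.168 0.142] jawyaw 1.571 open 0.551 F [ 1.221  2.14  -0.449] q7 1.25 q1 -0.40 tilt -0.9999710728350997
shift mm [  95.303 -300.057   -7.943] twist -0.549
```

```bash
python3 -m pendant '[[[95,-300,-10,-0.1,-0.3],[95,-300,-10,-0.2,-0.3],[95,-300,-10,-0.3,-0.3],[95,-300,-10,-0.4,-0.3],[95,-300,-10,-0.5,-0.3]]]'|tail -5;python3 go.py .432 -.132 .19 2.12
```

```text
time: 36.17
tool_pos: [0.4665, -0.0311, 0.1511]
ee_rot: [-0.786, 3.041, -0.001]
ft_force: [0.6, 0.6, -0.1]
opening: 0.646
t 36.2 [ 0.466 -0.031  0.151] jawyaw 2.077 open 0.646 F [ 0.595  0.623 -0.121] q7 2.03 q1 0.07 tilt -0.9999996889950085
shift mm [ 79.035 -71.571  -0.385] twist -0.043
```

```bash
python3 -m pendant '[[[78,-68,0,-0.043,-0.3],[78,-68,0,-0.043,-0.3],[78,-68,0,-0.043,-0.3],[78,-68,40,-0.043,-0.3],[78,-68,70,-0.043,-0.3]]]'|tail -5;python3 -m pendant '[[[0,0,0,0,-0.3]]]'>/dev/null;python3 go.py .432 -.132 .0085 2.12; python3 -c "
from geo import *
for n,b in(('scene',(220,360,140,300)),('top',(130,300,200,440))):
    c=camera(n);im=cv2.cvtColor(c['img'],4)
    a=cv2.resize(im[b[0]:b[1],b[2]:b[3]],None,fx=3.2,fy=3.2,interpolation=2)
    cv2.imwrite('pics/%s17.png'%n,a)"
```

```text
time: 36.58
tool_pos: [0.4321, -0.1291, 0.0809]
ee_rot: [-0.835, 3.025, -0.004]
ft_force: [-0.6, 0.5, -0.4]
opening: 0.652
t 36.7 [ 0.428 -0.126  0.077] jawyaw 2.112 open 0.649 F [-0.695  1.316  0.281] q7 2.27 q1 0.27 tilt -0.9999664492425335
shift mm [ -1.527  -7.741 107.14 ] twist -0.008
```

View pics/scene17.png

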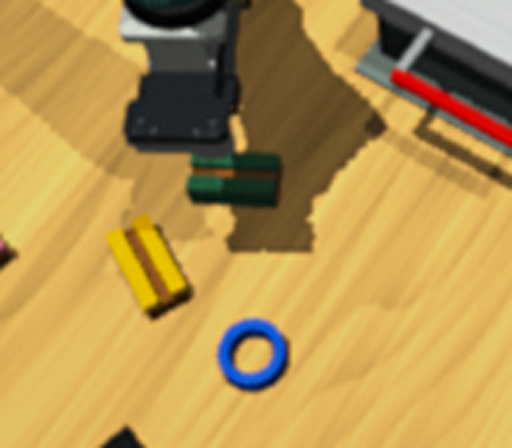

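View pics/top17.png

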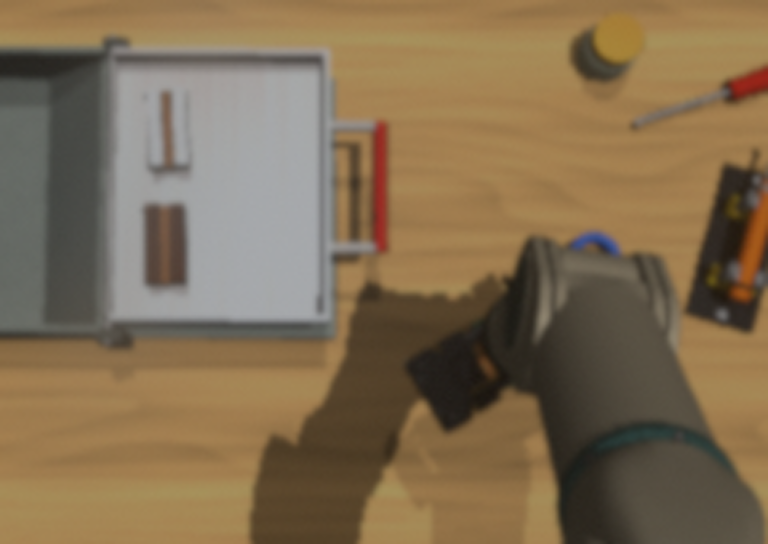

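```bash
python3 -m pendant '[[[0,-6,30,0,-0.3],[0,-6,60,0,-0.3],[0,-6,85,0,-0.3],[0,-6,92,0,-0.3],[0,-6,92,0,-0.3]]]'|tail -5;python3 go.py .432 -.132 .0085 2.12
```

```text
time: 37.18
tool_pos: [0.4347, -0.1313, -0.0113]
ee_rot: [0.844, -3.025, -0.001]
ft_force: [0.9, 0.7, 0.2]
opening: 0.653
t 37.2 [ 0.435 -0.131 -0.011] jawyaw 2.115 open 0.653 F [0.917 0.692 0.197] q7 2.25 q1 0.26 tilt -0.9999995286070446
shift mm [ 2.658  0.745 18.719] twist -0.005
```

```bash
python3 -m pendant '[[[2,1,8,0,-0.3],[2,1,15,0,-0.3],[2,1,19,0,-0.3],[2,1,19,0,1],[2,1,19,0,1]]]'|tail -5; python3 -m pendant '[[[0,0,0,0,1],[0,0,0,0,1],[0,0,0,0,1],[0,0,0,0,1],[0,0,0,0,1]]]'
```

```text
time: 37.6
tool_pos: [0.4327, -0.132, -0.0298]
ee_rot: [-0.843, 3.025, 0.0]
ft_force: [0.1, 0.1, 0.9]
opening: 0.543
time: 38.02
tool_pos: [0.4327, -0.1321, -0.0298]
ee_rot: [-0.843, 3.026, -0.001]
ft_force: [0.2, -1.4, 5.3]
opening: 0.384
```

```bash
python3 -m pendant '[[[0,0,-40,0,1],[0,0,-80,0.1,1],[0,0,-120,0.2,1],[0,0,-160,0.3,1],[0,0,-190,0.4,1]]]'|tail -5;python3 go.py .53 .085 .18 1.571
```

```text
time: 38.43
tool_pos: [0.4327, -0.1315, 0.1626]
ee_rot: [-0.217, 3.132, 0.001]
ft_force: [-0.2, -0.6, -0.9]
opening: 0.382
t 38.4 [ 0.433 -0.131  0.163] jawyaw 1.709 open 0.382 F [-0.213 -0.551 -0.85 ] q7 1.84 q1 0.37 tilt -0.9999970004325935
shift mm [-126.214  200.939   21.444] twist 0.138
```

```bash
python3 -m pendant '[[[-126,200,0,0.1,1],[-126,200,0,0.138,1],[-126,200,0,0.138,1],[-126,200,0,0.138,1],[-126,200,0,0.138,1]]]'|tail -5;python3 go.py .53 .082 .18 1.571
```

```text
time: 38.85
tool_pos: [0.517, 0.0605, 0.1597]
ee_rot: [0.008, -3.141, -0.0]
ft_force: [0.6, 0.0, -0.9]
opening: 0.376
t 38.9 [0.517 0.06  0.16 ] jawyaw 1.576 open 0.376 F [ 0.591  0.041 -0.901] q7 1.31 q1 -0.06 tilt -0.9999998810889993
shift mm [-13.136  21.445  18.197] twist 0.005
```

```bash
python3 -m pendant '[[[-12,18,20,0,1],[-12,18,50,0,1],[-12,18,70,0,1],[-12,18,75,0,1],[-12,18,75,0,1]]]'|tail -5;python3 -m pendant '[[[0,0,0,0,1]]]'|tail -1;python3 go.py .53 .082 .1127 1.571
```

```text
time: 39.27
tool_pos: [0.5271, 0.0763, 0.0832]
ee_rot: [0.009, -3.137, 0.001]
ft_force: [0.5, -0.3, -0.5]
opening: 0.387
opening: 0.378
t 39.4 [0.529 0.076 0.085] jawyaw 1.576 open 0.378 F [ 0.75  -0.379 -0.223] q7 1.25 q1 -0.10 tilt -0.9999999954376988
shift mm [-0.984  5.613 10.931] twist 0.005
```

```bash
python3 -m pendant '[[[-1,5,5,0,1],[-1,5,11,0,1],[-1,5,11,0,1],[-1,5,11,0,1],[-1,5,11,0,-0.1]]]'|tail -5;python3 -m pendant '[[[0,0,0,0,-0.1],[0,0,0,0,-0.1],[0,0,0,0,-0.1],[0,0,-30,0,-0.1],[0,0,-70,0,-0.1]]]'|tail -5; python3 -m pendant '[[[0,0,-40,0,-0.3],[0,0,-40,0,-0.3],[0,0,-40,0,-0.3]]]'|tail -1;python3 go.py .4175 -.231 .19 1.11; python3 -c "
from geo import *
for n,b in(('scene',(180,360,140,380)),):
    c=camera(n);im=cv2.cvtColor(c['img'],4)
    a=cv2.resize(im[b[0]:b[1],b[2]:b[3]],None,fx=3.2,fy=3.2,interpolation=2)
    cv2.imwrite('pics/%s18.png'%n,a)"
```

```text
time: 39.77
tool_pos: [0.5301, 0.0814, 0.0741]
ee_rot: [-0.008, 3.141, 0.0]
ft_force: [-0.2, -0.6, 0.5]
opening: 0.423
time: 40.18
tool_pos: [0.5269, 0.0809, 0.1418]
ee_rot: [0.008, -3.134, 0.002]
ft_force: [1.0, 0.9, 0.0]
opening: 0.546
opening: 0.647
t 40.4 [0.532 0.082 0.186] jawyaw 1.576 open 0.647 F [ 0.03   1.174 -0.509] q7 1.28 q1 -0.09 tilt -0.9999840598902937
shift mm [ 116.021 -312.317   33.694] twist 0.466
```

View pics/scene18.png

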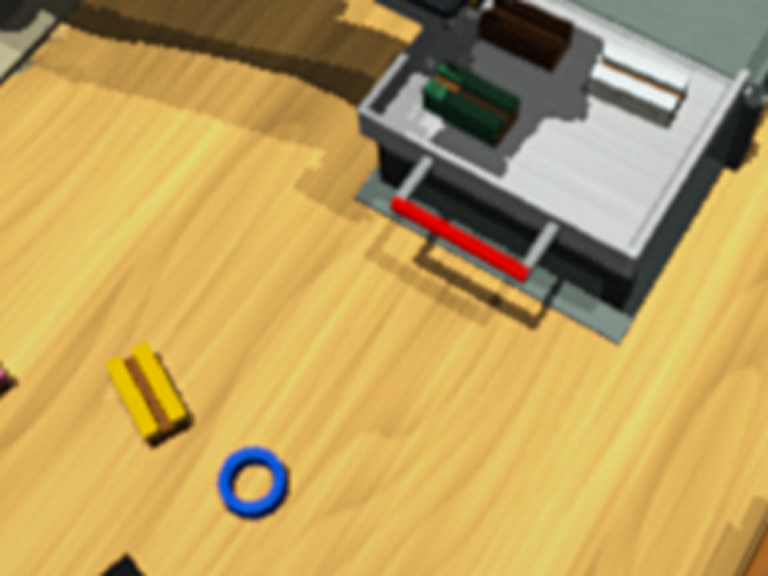

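```bash
python3 -m pendant '[[[116,-312,10,0.1,-0.3],[116,-312,10,0.2,-0.3],[116,-312,10,0.3,-0.3],[116,-312,10,0.4,-0.3],[116,-312,10,0.466,-0.3]]]'|tail -5;python3 go.py .4175 -.231 .19 1.11
```

```text
time: 40.9
tool_pos: [0.4559, -0.1154, 0.1759]
ee_rot: [-0.723, -3.054, 0.001]
ft_force: [-0.2, -1.2, 0.1]
opening: 0.651
t 40.9 [ 0.456 -0.115  0.176] jawyaw 1.106 open 0.651 F [-0.224 -1.227  0.074] q7 1.28 q1 0.20 tilt -0.9999941564275916
shift mm [ -17.635 -120.523   24.432] twist -0.004
```

```bash
python3 -m pendant '[[[-17,-115,10,0,-0.3],[-17,-115,30,0,-0.3],[-17,-115,60,0,-0.3],[-17,-115,90,0,-0.3],[-17,-115,90,0,-0.3]]]'|tail -5;python3 -m pendant '[[[0,0,0,0,-0.3]]]'|tail -1;python3 go.py .4175 -.231 .0085 1.11
```

```text
time: 41.32
tool_pos: [0.4147, -0.2247, 0.0804]
ee_rot: [-0.722, -3.041, -0.003]
ft_force: [-2.1, 1.2, 0.2]
opening: 0.65
opening: 0.654
t 41.4 [ 0.419 -0.223  0.085] jawyaw 1.109 open 0.654 F [-0.211  0.162  0.684] q7 1.54 q1 0.43 tilt -0.9999669872457446
shift mm [ -2.684  -7.843 115.108] twist -0.001
```

```bash
python3 -m pendant '[[[-2,-6,40,0,-0.3],[-2,-6,75,0,-0.3],[-2,-6,90,0,-0.3],[-2,-6,97,0,-0.3],[-2,-6,97,0,-0.3]]]'|tail -5;python3 go.py .4175 -.231 .0085 1.11
```

```text
time: 41.82
tool_pos: [0.4225, -0.2294, -0.0092]
ee_rot: [-0.714, -3.059, -0.001]
ft_force: [-0.4, -0.9, 0.8]
opening: 0.65
t 41.8 [ 0.423 -0.229 -0.009] jawyaw 1.112 open 0.650 F [-0.416 -0.871  0.834] q7 1.55 q1 0.44 tilt -0.9999997031728964
shift mm [ 3.813 -3.642 20.805] twist 0.002
```

```bash
python3 -m pendant '[[[3,-3,8,0,-0.3],[3,-3,16,0,-0.3],[3,-3,21,0,-0.3],[3,-3,21,0,1],[3,-3,21,0,1]]]'|tail -5; python3 -m pendant '[[[0,0,0,0,1],[0,0,0,0,1],[0,0,0,0,1],[0,0,0,0,1],[0,0,0,0,1]]]'
```

```text
time: 42.23
tool_pos: [0.4176, -0.2322, -0.0304]
ee_rot: [0.717, 3.058, 0.0]
ft_force: [-0.5, -0.3, -0.2]
opening: 0.542
time: 42.65
tool_pos: [0.4178, -0.2324, -0.0302]
ee_rot: [0.717, 3.058, -0.0]
ft_force: [1.0, 0.7, 3.3]
opening: 0.377
```

```bash
python3 -m pendant '[[[0,0,-40,0,1],[0,0,-80,-0.1,1],[0,0,-120,-0.2,1],[0,0,-160,-0.3,1],[0,0,-195,-0.4,1]]]'|tail -5;python3 go.py .635 .082 .18 1.571
```

```text
time: 43.07
tool_pos: [0.4173, -0.2323, 0.1669]
ee_rot: [0.088, 3.14, -0.001]
ft_force: [-0.4, -0.3, -0.0]
opening: 0.381
t 43.1 [ 0.417 -0.232  0.167] jawyaw 1.515 open 0.381 F [-0.374 -0.305 -0.027] q7 1.88 q1 0.56 tilt -0.9999994612290055
shift mm [-199.853  325.954   25.173] twist -0.056
```

```bash
python3 -m pendant '[[[-200,326,0,-0.056,1],[-200,326,0,-0.056,1],[-200,326,0,-0.056,1],[-200,326,0,-0.056,1],[-200,326,0,-0.056,1]]]'|tail -5;python3 go.py .635 .082 .18 1.571
```

```text
time: 43.48
tool_pos: [0.5375, -0.0601, 0.1645]
ee_rot: [-0.008, -3.141, 0.0]
ft_force: [0.4, -0.9, -1.1]
opening: 0.382
t 43.5 [ 0.537 -0.06   0.165] jawyaw 1.565 open 0.382 F [ 0.406 -0.875 -1.128] q7 1.51 q1 0.18 tilt -0.999999949724403
shift mm [-96.75  142.624  22.967] twist -0.006
```

```bash
python3 -m pendant '[[[-96,138,0,0,1],[-96,138,0,0,1],[-96,138,0,0,1],[-96,138,0,0,1],[-96,138,30,0,1]]]'|tail -5;python3 go.py .635 .082 .1125 1.571
```

```text
time: 43.9
tool_pos: [0.642, 0.0881, 0.1392]
ee_rot: [-0.007, 3.127, 0.015]
ft_force: [1.8, 1.8, -0.5]
opening: 0.381
t 43.9 [0.642 0.088 0.139] jawyaw 1.575 open 0.381 F [ 1.812  1.817 -0.496] q7 1.29 q1 -0.07 tilt -0.9998422544938761
shift mm [ 8.045 -6.697 64.989] twist 0.004
```

```bash
python3 -m pendant '[[[3,0,30,0,1],[3,0,50,0,1],[3,0,52,0,1],[3,0,52,0,1]]]'|tail -5;python3 go.py .635 .082 .1125 1.571
```

```text
time: 44.23
tool_pos: [0.6294, 0.0756, 0.0811]
ee_rot: [-0.008, -3.138, 0.001]
ft_force: [-0.4, 0.4, -0.4]
opening: 0.38
t 44.2 [0.629 0.076 0.081] jawyaw 1.566 open 0.380 F [-0.381  0.449 -0.356] q7 1.28 q1 -0.07 tilt -0.9999943280309349
shift mm [-5.584  6.388  7.127] twist -0.005
```

```bash
python3 -m pendant '[[[-5,6,4,0,1],[-5,6,8,0,1],[-5,6,9,0,1],[-5,6,9,0,1],[-5,6,9,0,-0.1]]]'|tail -5;python3 -m pendant '[[[0,0,0,0,-0.1],[0,0,0,0,-0.1],[0,0,0,0,-0.1],[0,0,-30,0,-0.1],[0,0,-70,0,-0.1]]]'|tail -5; python3 -m pendant '[[[0,-30,-60,0,0.1],[0,-70,-60,0,0.1],[0,-110,-60,0,0.1],[0,-110,-60,0,0.1]]]'|tail -1;python3 go.py .5835 -.026 .19 1.571; python3 -c "
from geo import *
for n,b in(('scene',(100,280,220,460)),('top',(130,250,200,480))):
    c=camera(n);im=cv2.cvtColor(c['img'],4)
    a=cv2.resize(im[b[0]:b[1],b[2]:b[3]],None,fx=2.8,fy=2.8,interpolation=2)
    cv2.imwrite('pics/%s19.png'%n,a)"
```

```text
time: 44.65
tool_pos: [0.6361, 0.0819, 0.0742]
ee_rot: [0.008, 3.141, 0.0]
ft_force: [0.3, -0.4, -0.1]
opening: 0.425
time: 45.07
tool_pos: [0.6326, 0.0812, 0.1408]
ee_rot: [-0.007, -3.134, 0.002]
ft_force: [0.7, -0.5, 0.7]
opening: 0.549
opening: 0.451
t 45.4 [ 0.636 -0.037  0.206] jawyaw 1.558 open 0.451 F [-0.018 -1.333 -1.163] q7 1.47 q1 0.11 tilt -0.9999732015513202
shift mm [53.023 10.935 54.067] twist -0.013
```

View pics/scene19.png

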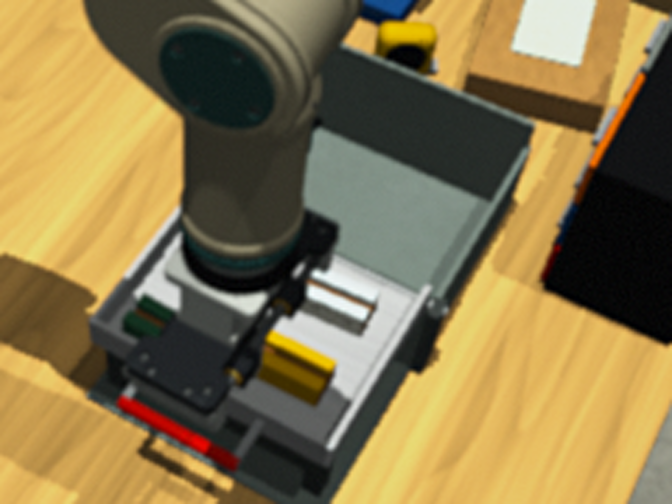

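View pics/top19.png

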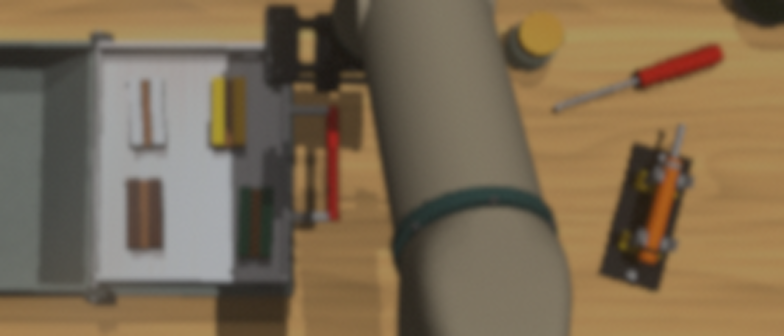

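```bash
python3 -c "
from look import *
shot('top','top20',1.4);shot('scene','scene20',1.4)"
```

```text
(no output)
```

View pics/top20.png

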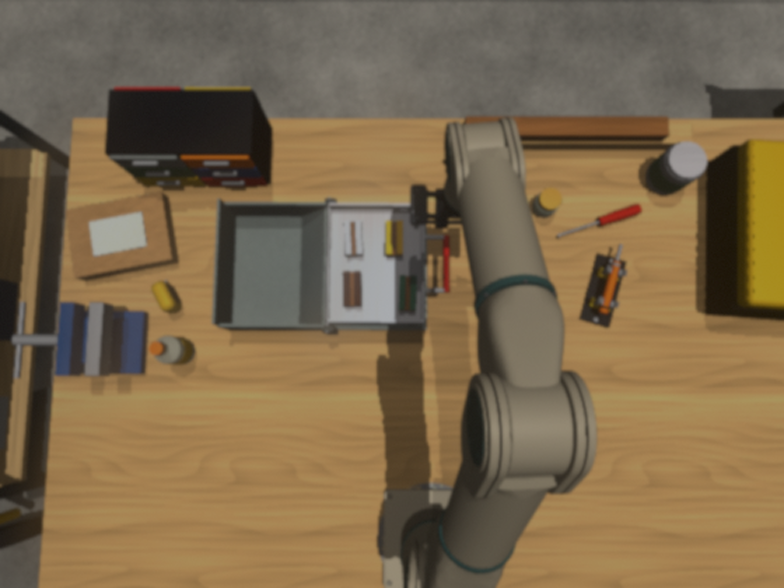

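View pics/scene20.png

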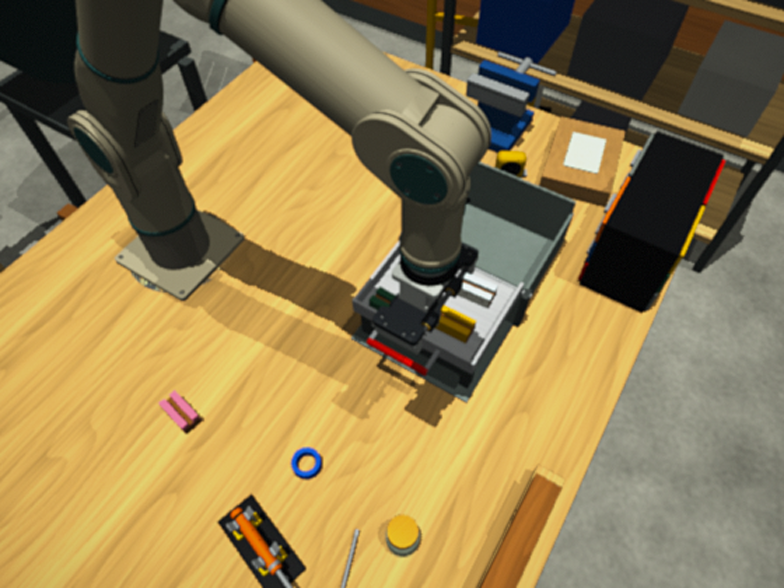

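All four offcuts are aboard and no blue one exists. The green one was knocked aside but is still in the tray. Now the handle.

```bash
python3 -m pendant '[[[53,11,0,-0.013,0.1],[53,11,20,-0.013,0.1],[53,11,50,-0.013,0.1],[53,11,80,-0.013,0.1],[53,11,80,-0.013,0.1]]]'|tail -5;python3 -m pendant '[[[0,0,0,0,0.1],[0,0,0,0,0.1]]]'|tail -1;python3 go.py .5835 -.026 .101 1.571; python3 -c "
from geo import *
for n,b in(('scene',(150,300,200,400)),('top',(130,250,240,380))):
    c=camera(n);im=cv2.cvtColor(c['img'],4)
    a=cv2.resize(im[b[0]:b[1],b[2]:b[3]],None,fx=3.8,fy=3.8,interpolation=2)
    cv2.imwrite('pics/%s21.png'%n,a)"
```

```text
time: 46.02
tool_pos: [0.5774, -0.0142, 0.1184]
ee_rot: [0.019, -3.131, -0.002]
ft_force: [-1.3, 0.8, -0.6]
opening: 0.45
opening: 0.45
t 46.2 [ 0.583 -0.015  0.124] jawyaw 1.581 open 0.450 F [ 1.293 -0.667  0.581] q7 1.43 q1 0.09 tilt -0.999998811693028
shift mm [ -0.019 -10.752  61.927] twist 0.010
```

View pics/scene21.png

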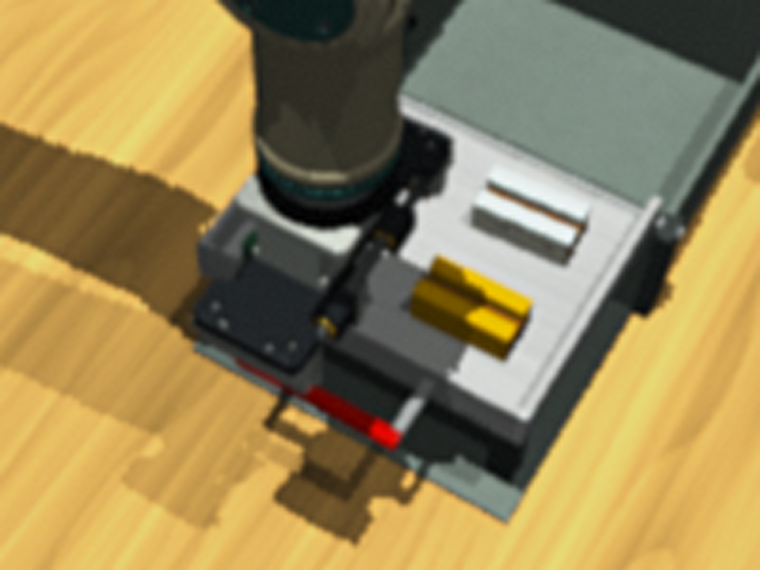

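```bash
python3 -m pendant '[[[0,-11,0,0.01,0.1],[0,-11,0,0.01,0.1],[0,-11,10,0.01,0.1],[0,-11,10,0.01,0.1],[0,-11,10,0.01,0.1]]]'|tail -5;python3 go.py .5835 -.026 .101 1.571
```

```text
time: 46.7
tool_pos: [0.5816, -0.0278, 0.1128]
ee_rot: [-0.003, -3.14, -0.0]
ft_force: [0.2, 0.2, 0.3]
opening: 0.45
t 46.7 [ 0.582 -0.028  0.113] jawyaw 1.569 open 0.450 F [0.238 0.206 0.262] q7 1.44 q1 0.11 tilt -0.9999987459761573
shift mm [-1.927  1.78  50.274] twist -0.002
```

```bash
python3 -m pendant '[[[0,2,20,0,0.1],[0,2,35,0,0.1],[0,2,45,0,0.1],[0,2,50,0,0.1],[0,2,50,0,0.1]]]'|tail -5;python3 go.py .5835 -.026 .101 1.571; python3 -m pendant '[[[0,0,0,0,1],[0,0,0,0,1],[0,0,0,0,1],[0,0,0,0,1],[0,0,0,0,1]]]';python3 -m pendant '[[[0,0,0,0,1],[0,0,0,0,1],[0,0,0,0,1],[0,0,0,0,1]]]';python3 go.py .5835 -.026 .101 1.571
```

```text
time: 47.12
tool_pos: [0.5815, -0.0257, 0.0624]
ee_rot: [-0.003, -3.139, -0.0]
ft_force: [-0.1, -0.1, 0.6]
opening: 0.45
t 47.1 [ 0.582 -0.026  0.062] jawyaw 1.569 open 0.450 F [-0.142 -0.061  0.614] q7 1.42 q1 0.10 tilt -0.9999975212295512
shift mm [-1.989 -0.279 -0.141] twist -0.002
time: 47.53
tool_pos: [0.5828, -0.0277, 0.0641]
ee_rot: [0.004, 3.14, -0.003]
ft_force: [-0.1, 0.7, 1.1]
opening: 0.141
time: 47.87
tool_pos: [0.5828, -0.0276, 0.064]
ee_rot: [0.005, 3.141, -0.003]
ft_force: [-0.2, -6.1, 4.9]
opening: 0.144
t 47.9 [ 0.583 -0.028  0.064] jawyaw 1.568 open 0.144 F [-0.176 -6.055  4.919] q7 1.42 q1 0.10 tilt -0.9999977551738242
shift mm [-0.674  1.616  1.547] twist -0.003
```

Bar gripped (13.5 mm). I'll lift along the arc.

```bash
python3 -m pendant '[[[0,1,-10,0,1],[0,2,-20,0,1],[0,3.5,-30,0,1],[0,5,-39,0,1],[0,8,-49,0,1]]]'
```

```text
time: 48.28
tool_pos: [0.5828, -0.0203, 0.1122]
ee_rot: [0.005, 3.141, -0.004]
ft_force: [2.6, -7.1, -3.0]
opening: 0.139
```

```bash
python3 -m pendant '[[[0,3,-10,0,1],[0,6,-19,0,1],[0,9.5,-28.5,0,1],[0,13.5,-38,0,1],[0,17.7,-47,0,1]]]';python3 -c "
from geo import *
for n,b in(('scene',(90,270,220,440)),):
    c=camera(n);im=cv2.cvtColor(c['img'],4)
    a=cv2.resize(im[b[0]:b[1],b[2]:b[3]],None,fx=3.3,fy=3.3,interpolation=2)
    cv2.imwrite('pics/%s22.png'%n,a)"
```

```text
time: 48.7
tool_pos: [0.5828, -0.0036, 0.1595]
ee_rot: [0.005, 3.141, -0.007]
ft_force: [1.6, -8.0, -1.5]
opening: 0.141
```

View pics/scene22.png

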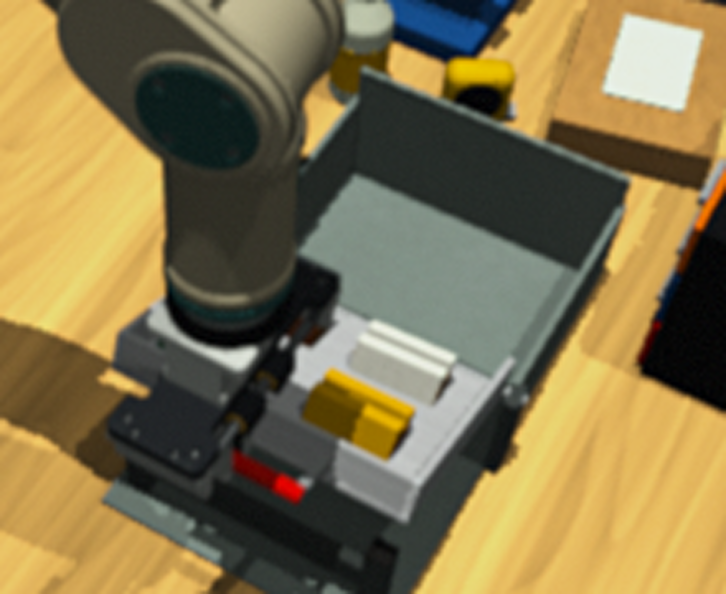

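```bash
python3 -m pendant '[[[0,5,-9,0,1],[0,10,-17.5,0,1],[0,15,-26,0,1],[0,20.5,-34,0,1],[0,26.5,-42,0,1]]]';python3 -m pendant '[[[0,6.5,-8,0,1],[0,13,-15,0,1],[0,20,-22.5,0,1],[0,27,-29.5,0,1],[0,34.5,-36,0,1]]]';python3 -c "
from geo import *
for n,b in(('scene',(90,270,220,440)),):
    c=camera(n);im=cv2.cvtColor(c['img'],4)
    a=cv2.resize(im[b[0]:b[1],b[2]:b[3]],None,fx=3.3,fy=3.3,interpolation=2)
    cv2.imwrite('pics/%s23.png'%n,a)"
```

```text
time: 49.17
tool_pos: [0.5829, 0.021, 0.2018]
ee_rot: [0.007, 3.141, -0.011]
ft_force: [0.6, -10.2, 2.0]
opening: 0.139
time: 49.58
tool_pos: [0.5831, 0.0532, 0.2389]
ee_rot: [0.01, 3.14, -0.016]
ft_force: [-0.9, -13.7, 8.5]
opening: 0.138
```

View pics/scene23.png

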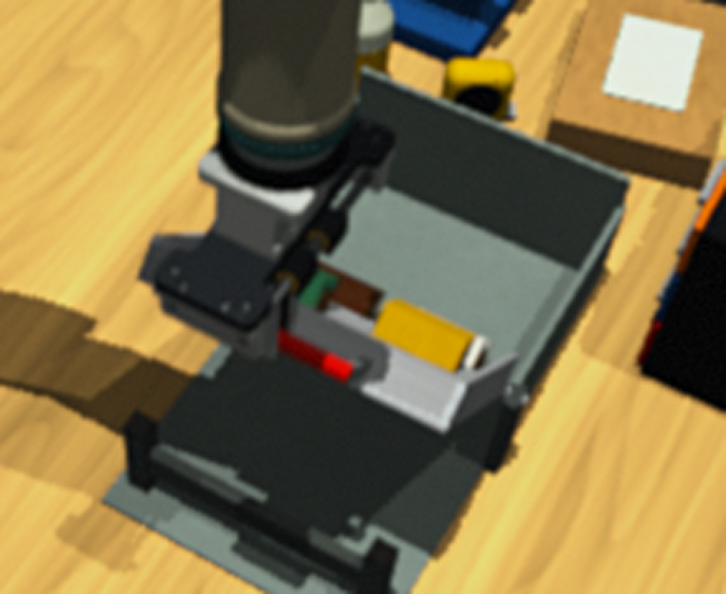

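```bash
python3 -m pendant '[[[0,0,0,0,1],[0,0,0,0,1],[0,0,0,0,1],[0,0,0,0,1],[0,0,0,0,1]]]';python3 -c "
from geo import *
for n,b in(('scene',(90,270,220,440)),('top',(110,270,140,340))):
    c=camera(n);im=cv2.cvtColor(c['img'],4)
    a=cv2.resize(im[b[0]:b[1],b[2]:b[3]],None,fx=3.3,fy=3.3,interpolation=2)
    cv2.imwrite('pics/%s24.png'%n,a)"
```

```text
time: 50.05
tool_pos: [0.5831, 0.0533, 0.239]
ee_rot: [0.009, 3.14, -0.015]
ft_force: [-1.9, -14.1, 10.6]
opening: 0.137
```

View pics/scene24.png

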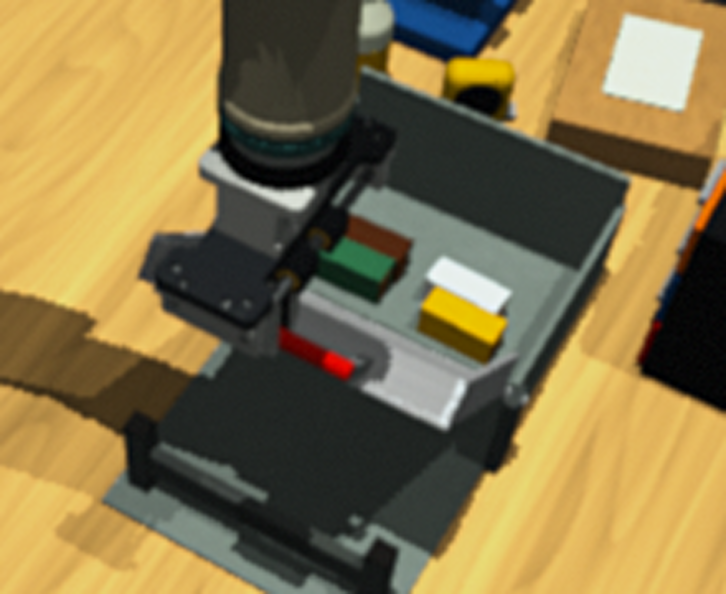

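View pics/top24.png

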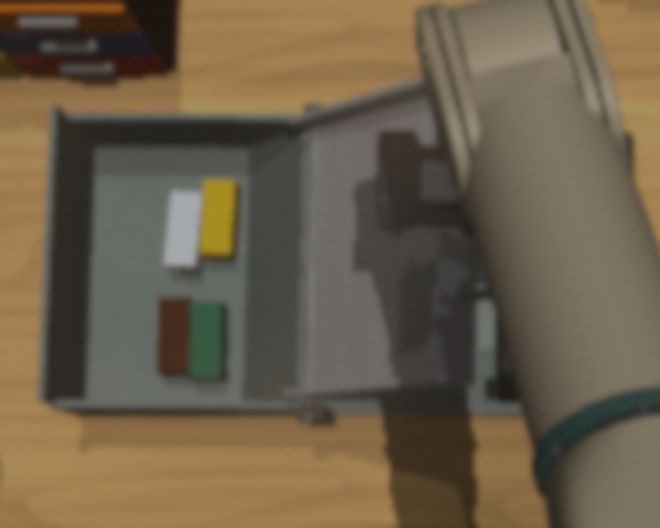

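All four offcuts are in the tote. Next I lower the tray along the reverse arc, slowly.

```bash
python3 -m pendant '[[[0,-4,3.4,0,1],[0,-7.5,7,0,1],[0,-11,10.3,0,1],[0,-14.5,13.7,0,1],[0,-18.1,17.2,0,1]]]';python3 -m pendant '[[[0,-3.3,3.8,0,1],[0,-6.7,7.6,0,1],[0,-10,11.4,0,1],[0,-13.2,15.2,0,1],[0,-16.4,19,0,1]]]';python3 -m pendant '[[[0,-3,4,0,1],[0,-6,8,0,1],[0,-8.8,12.1,0,1],[0,-11.6,16.2,0,1],[0,-14.3,20.4,0,1]]]';python3 -m pendant '[[[0,-2.6,4.3,0,1],[0,-5.2,8.6,0,1],[0,-7.6,13,0,1],[0,-10,17.4,0,1],[0,-12.2,21.9,0,1]]]'
```

```text
time: 50.57
tool_pos: [0.583, 0.0363, 0.2216]
ee_rot: [0.009, 3.14, -0.012]
ft_force: [-1.8, -9.9, 8.2]
opening: 0.141
time: 50.98
tool_pos: [0.5829, 0.0209, 0.202]
ee_rot: [0.008, 3.14, -0.01]
ft_force: [-0.2, -10.3, 6.8]
opening: 0.137
time: 51.4
tool_pos: [0.5829, 0.0075, 0.1812]
ee_rot: [0.007, 3.141, -0.008]
ft_force: [0.9, -8.8, 4.1]
opening: 0.143
time: 51.82
tool_pos: [0.5828, -0.004, 0.1591]
ee_rot: [0.006, 3.141, -0.007]
ft_force: [0.8, -8.3, 2.7]
opening: 0.143
```

```bash
python3 -m pendant '[[[0,-2,4.6,0,1],[0,-4,9.2,0,1],[0,-6,13.8,0,1],[0,-8,18.4,0,1],[0,-10,23,0,1]]]';python3 -m pendant '[[[0,-1.7,4.7,0,1],[0,-3.4,9.4,0,1],[0,-5,14.2,0,1],[0,-6.4,19,0,1],[0,-7.7,23.8,0,1]]]';python3 -m pendant '[[[0,-1.2,4.9,0,1],[0,-2.4,9.8,0,1],[0,-3.4,14.7,0,1],[0,-4.4,19.6,0,1],[0,-5.2,24.5,0,1]]]';python3 -m pendant '[[[0,-0.7,4,0,1],[0,-1.2,8,0,1],[0,-1.7,12,0,1],[0,-2.1,16,0,1],[0,-2.4,20,0,1]]]'
```

```text
time: 52.23
tool_pos: [0.5828, -0.0133, 0.1359]
ee_rot: [0.006, 3.141, -0.005]
ft_force: [0.6, -7.2, 0.8]
opening: 0.14
time: 52.65
tool_pos: [0.5828, -0.0204, 0.1119]
ee_rot: [0.005, 3.141, -0.004]
ft_force: [0.5, -6.9, 0.2]
opening: 0.141
time: 53.07
tool_pos: [0.5828, -0.0252, 0.0873]
ee_rot: [0.005, 3.141, -0.003]
ft_force: [1.1, -6.6, -1.2]
opening: 0.138
time: 53.48
tool_pos: [0.5828, -0.0274, 0.0673]
ee_rot: [0.005, 3.141, -0.003]
ft_force: [1.8, -5.4, -0.4]
opening: 0.139
```

```bash
for i in 1 2 3; do python3 -m pendant '[[[0,0,0.5,0,1],[0,-0.1,1,0,1],[0,-0.1,1.5,0,1],[0,-0.1,1.5,0,1]]]'|grep -E "pos|force"; done
```

```text
tool_pos: [0.5828, -0.0275, 0.0658]
ft_force: [0.8, -6.4, -2.1]
tool_pos: [0.5828, -0.0276, 0.0643]
ft_force: [1.5, -5.9, -1.9]
tool_pos: [0.5828, -0.0276, 0.0642]
ft_force: [-0.2, -4.9, 7.6]
```

```bash
python3 -m pendant '[[[0,0,0,0,0.3],[0,0,0,0,0.2],[0,0,0,0,0.1],[0,0,0,0,0.1],[0,0,0,0,0.1]]]'|tail -4;python3 -m pendant '[[[0,0,0,0,0.1],[0,0,-20,0,0.1],[0,0,-60,0,0.1],[0,0,-100,0,0.1],[0,0,-140,0,0.1]]]'|tail -4;python3 -m pendant '[[[0,-40,-40,0,0.1],[0,-80,-40,0,0.1],[0,-120,-40,0,0.1],[0,-160,-40,0,0.1],[0,-160,-40,0,0.1]]]'|tail -4;python3 -m pendant '[[[0,0,0,0,0.1],[0,0,0,0,0.1]]]'|tail -4;python3 -c "
from look import *
shot('top','top25',1.4);shot('scene','scene25',1.4)"
```

```text
tool_pos: [0.5821, -0.0248, 0.0629]
ee_rot: [-0.002, -3.141, -0.001]
ft_force: [-0.1, -0.2, 0.0]
opening: 0.435
tool_pos: [0.5817, -0.0254, 0.2044]
ee_rot: [-0.002, -3.14, -0.001]
ft_force: [0.8, 0.5, -0.2]
opening: 0.451
tool_pos: [0.5804, -0.1962, 0.2433]
ee_rot: [-0.02, -3.141, 0.01]
ft_force: [-1.0, -0.9, -0.2]
opening: 0.45
tool_pos: [0.5819, -0.1847, 0.2428]
ee_rot: [-0.003, -3.141, -0.003]
ft_force: [-0.1, 0.8, 0.1]
opening: 0.453
```

View pics/top25.png

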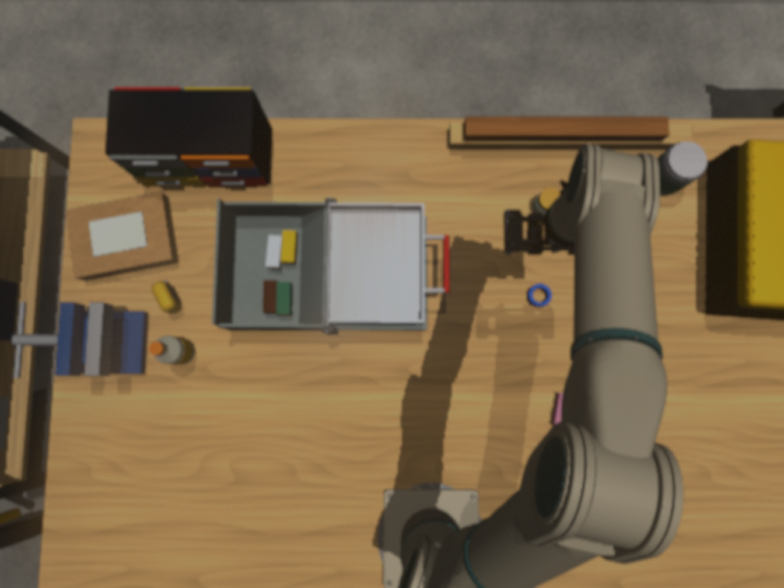

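View pics/scene25.png

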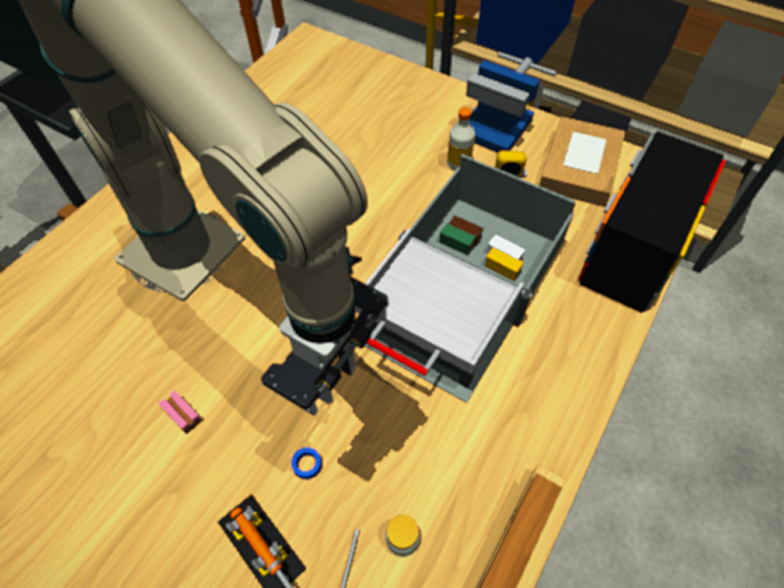

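The pictures show the tray empty and level, with all four offcuts in the tote at about (460,235) and (505,255) in the scene view. The awl is in its clips at (258,540). The bottle, tape, jar, pink block and driver are where they were, and the robot is clear of everything.

```bash
python3 -c "
from cell import manip
print(manip.finish_job(),manip.sense()['time'])"
```

```text
the job is handed in; nothing more can be done
the job is handed in; nothing more can be done
```

The job is done and handed in, at about 56 s of the 210 s allowed.

- **Awl:** I took it out of the tray and pushed it into its spring clips. It met about 9 N on the way past the lips and then rested on the supports. The first two grasps missed. The first I lifted too early. The second was because the fingertips really sit 38.5 mm higher than the reported TCP, which I confirmed by touching the tray floor (up to 32 N) and corrected for from then on.
- **Offcuts:** Four were present: white, brown, green and yellow. No blue one showed in either camera. All four were aboard before the lift. The green one shifted a little inside the tray but stayed in it. The pink look-alike was left alone.
- **Tipping:** I lifted the tray by its handle to about 0.8 rad and all four offcuts slid into the tote. I then lowered it in small steps, still gripped, until it sat on its rests at the starting height.

**Last checks:** The final pictures from both cameras show:
- the tray level and empty
- all four offcuts in the tote
- the awl in its clips
- the things in view outside the job where they were (the final top view hid some behind the arm, but the scene view showed those)
- the gripper clear of everything

None of these final checks failed. The only disagreement in the run was the TCP height reading.

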